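Load a power module into the test fixture and close its sprung lid

TASK

Load the power module into the test fixture: lower it over the two locating pins, larger hole on the round pin and smaller hole on the diamond pin, without dropping it, and work it until it lies flat and fully home on its pads, then let go of it. After that ease the open lid down until it is fully closed, without letting it slam, and let go. Leave everything else on the bench where it is.

Things in the scene. Friction and masses are not known exactly. Their poses are not given: they have to be found in the camera images.
- module: The power module: aluminium base plate 160 x 90 x 8 mm (long along x, wide along y), a dark finned heat sink on its middle, 40 mm along x, 70 mm along y, 40 mm high. 48 mm high in all, about 0.45 kg. Origin: middle of the plate's underside. Small parts up to 22 mm high stand on the plate on both sides of the heat sink, over 24 mm off the plate's long centre line, which is clear.
- module_grip (a point): Centre of the module's heat sink, 28 mm above the plate's underside and 20 mm above its top face; axes as the module's, z up. The heat sink can be gripped from above across its 40 mm, along x.
- round_hole (a point): Centre of the larger locating hole (13.5 mm bore, right through the plate) on the plate's long centre line, 66 mm from the module's centre on its -x side; the point lies at the plate's underside. It belongs on the round pin.
- diamond_hole (a point): Centre of the smaller locating hole (10.5 mm bore, right through the plate) on the plate's long centre line, 66 mm from the module's centre on its +x side; the point lies at the plate's underside. It belongs on the diamond pin.
- fixture: The test fixture, fixed to the table, where it may stand turned: a grey case 240 x 190 mm with an aluminium deck 40 mm above the table and four black landing pads 5 mm high on it, the module's seat. Origin at the table, midway between the two pins; x points from the round to the diamond pin, y to the lid's hinge.
- round_pin (a point): Round locating pin of the fixture: 12 mm thick, straight for 10 mm above the seat and then tapered, its tip 18 mm above the seat. The point lies on its axis at the seat, the top of the landing pads, 45 mm above the table. Axes as the fixture's.
- diamond_pin (a point): Diamond locating pin, 132 mm from the round pin in the fixture's x direction: 9 mm wide across the line of the pins, 6.4 mm along it, straight for 8 mm above the seat and then tapered, its tip 14 mm above the seat. The point lies on its axis at the seat, 45 mm above the table.
- lid (a joint): Angle of the fixture's clear hold-down lid (0.6 kg), rad: 0 closed and level, 1.57 upright, 2.15 open, leaning back on its stop; it starts open and rests there by its weight. Drawn forward past about 2.0, its closing springs and weight pull it shut ever harder, up to 0.75 N m (3.5 N at the handle), and it slams if let go.
- lid_hinge (a point): Middle of the lid's hinge axis, 104 mm above the table, 85 mm to the y side of the line of the pins and parallel to it. Closed, the lid's underside is 100 mm above the table, 7 mm over the seated heat sink, and its four rods press on the plate's corners. Open, the rods stick out 50 mm from the lid towards the pins.
- lid_bar (a point): Middle of the lid's handle: a round black bar 12 mm thick, 130 mm long (102 mm free between its two arms), parallel to the hinge, 215 mm from its axis in the lid's plane, 54 mm clear of the lid's edge. Closed, it lies 104 mm above the table, 130 mm to the -y side of the line of the pins; open, it is the lid's highest part, 284 mm above the table.
- meter: bystander: grey hand-held multimeter lying flat, 150 x 75 x 30 mm (about 40 over its dial)
- pliers: bystander: combination pliers lying flat, 160 mm long, 15 mm high
- screwdriver: bystander: screwdriver, 200 mm long, 26 mm thick handle
- spare_sink: bystander: bare finned aluminium heat sink, 75 x 60 x 32 mm, without a base plate; not part of the job
- spool: bystander: black spool of solder, 64 mm across, 50 mm high
- parts_tray: bystander: grey divided parts tray, 160 x 110 x 35 mm
- spanner: bystander: steel spanner, 180 mm long, 8 mm thick
Not all that is in view belongs to the job. What is shaped like the module but yellow is not meant.

How it is judged:
By the outcome, as a careful person would: the job done as asked, in the order asked, and still so for the second after the job is handed in, with the robot touching nothing.
It also fails if it takes over 70 s, if anything falls off the work surface, if the arm or the gripper's body presses on something with over 40 N, if the wrist force passes 120 N, or if a joint passes its speed limit or range.

ROBOT

A 7-joint arm with a two-finger parallel gripper is mounted at the origin on the work surface. World frame = base frame: x ahead of the robot, y to its left, z up, the work surface at z = 0. Lengths are in m, angles in rad, forces in N, time in s.
With the tool pointing down it reaches from about 0.425 to 0.95 m from the base axis. Payload 4.7 kg.
Tool frame: the origin (TCP) lies midway between the tips of the shut fingers; the grasp point (between the pads) lies 19 mm behind it; x points along the fingers, y is the direction in which the jaws open and shut, and the axes are right-handed (so a half turn about x gives the same grasp; the last joint's range is limited). The gripper opens to 87 mm and grips with 3 to 60 N. Pads are 19 mm wide; open, the fingers measure 117 mm over their backs; the gripper's body (75 mm by 190 mm) begins 51 mm behind the grasp point.
Start: joints at [1.236, 0.469, -0.049, 1.532, 0.024, 1.141, -0.082], TCP at [0.203, -0.644, 0.223] pointing down, gripper open.
Joint ranges: [-2.59, 2.59], [-0.33, 1.99], [-1.39, 1.29], [0.1, 2.45], [-1.04, 4.18], [0.21, 1.99], [-2.66, 2.66]. Speed limits (rad/s): [2.57, 2.57, 3.14, 3.14, 3.14, 3.14, 3.14].

INTERFACE

Orientations are given as a unit quaternion [w, x, y, z].
In Python, from plant import robot gives the robot as it stands.
- The arm moves only by the tool arm_command, never from a script. Its argument "plan" is a list of rows, each an object with "delta_pos": the shift along the tool's x, y, z in cm, a list of three; "twist": the turn, a rotation vector about the tool's x, y, z in rad, a list of three; "claw": the finger opening in cm, from 0 to 8.7. In form: [{"delta_pos": [tx, ty, tz], "twist": [rx, ry, rz], "claw": claw}, ...]. A call has 1 to 20 rows; each row is the pose to reach, as a shift and turn from the pose commanded when the call began, along the tool's axes at that moment; what a row does not reach only later rows make up. A row lasts 1/8 s, in which the tool goes at most 62.5 mm and 10.7 degrees, less where a joint would pass 70% of its speed; a pose out of reach is approached as far as the arm can. A call with a gripper value outside its range is refused whole. The fingers move at their own pace and stop on an object; the grip force is fixed at half the most. Time passes only in rows, so rows that repeat a pose let the fingers close. It gives the time, the measured TCP pose, the force and the opening at its end, in the units of the state.
- robot.get_obs(): the state, without advancing time (a new reading comes with each control period).
- robot.capture(name): name is "scene" or "side" or "wrist"; returns the picture (480x640x3 uint8, blue, green, red); there is no depth.
- robot.calibration(name): a dict with "fx", "fy", "cx", "cy" (pixels), "dist" ([k1, k2, p1, p2, k3] as OpenCV has them; the pictures are not rectified), "position" and "rotation" of the camera in the world. Camera axes: x right, y up, looking along -z (the intrinsics and any distortion apply to the point x, -y, -z); pixel columns grow to the right and rows downward; lengths in m; the calibration is good to about 2 mm. A picture is of the moment at which its call begins: read the wrist's pose just before it. calibration takes no time and is no camera call; for the wrist camera it gives the pose at the moment of the call.
- robot.job_done(): hands the job in, once; it reports no verdict.
Trained networks look in the newest picture that a camera, given by its name, has taken for a name from the list of things; names that differ only in an ending like _2 or _b are one class to them, and where a whole thing is asked for, a point or a joint stands for the part that bears it (a point fixed in the world has none). Each returns a list of dicts, best first, with "confidence" (0 to 1); they miss things now and then, are a little off and sometimes report something else, mostly with a low value. They report only what shows in the picture. A call takes as long as a camera call. They do not tell look-alikes from the thing itself.
- robot.boxes_of(camera, target): "rect" ([left, top, width, height] in pixels, round what is visible of it).
- robot.cut_out(camera, target): "mask" (480x640 bool, what is visible of it) and "rect" ([left, top, width, height] in pixels, round what is visible of it).
The state is a dict: "time": time; "qpos": joint angles; "joint_vel": joint speeds; "tau": joint torques, N m; "position": TCP position; "tool_rot": TCP orientation; "wrist_force": force on the tool from outside, world axes, zero at the start; "moment": the same for the moment, N m; "opening": finger opening in m.
Only numpy, scipy, OpenCV 4.12 (cv2) and the standard library are available. Lean on these libraries where they do the work, as an engineer would, in place of code of your own. Each camera call takes 0.05 s, during which the arm holds its last target.

## Working session

There is one attempt and no reset: what is moved stays moved. The work goes in short steps, Python scripts to look and compute and a tool call to move; the robot and the scene stay as the last step left them, time stands still between calls to the robot, and variables do not carry over. Pictures are saved under pics/ and viewed, and the job is handed in when it is done.

Besides the shell and the picture viewer there is one more tool, called as name(argument=value, ...) on one line, values as JSON. arm_command: Moves the arm, as the interface text tells. Its arguments: {"type":"object","properties":{"plan":{"type":"array"}},"required":["plan"]}

```bash
ls; mkdir -p pics; python3 - <<'E'
from plant import robot
import cv2
o=robot.get_obs(); print(o)
for n in ("scene","side","wrist"):
    im=robot.capture(n); cv2.imwrite(f"pics/{n}0.png",im)
    print(n,robot.calibration(n))
E
```

```text
pics
{'time': 0.0, 'qpos': array([ 1.23609135,  0.46947847, -0.04856799,  1.53371324,  0.02408219,
        1.14099804, -0.08230258]), 'joint_vel': array([-2.37974586e-03,  1.02859061e-03,  8.52424198e-06,  1.58047793e-03,
       -4.23696384e-04,  1.67569706e-03, -1.07286794e-03]), 'tau': array([-5.05083444e-04, -5.07968009e+01, -8.01723031e-02, -2.36155969e+01,
       -6.12166501e-02,  3.77089914e-02,  1.81488108e-04]), 'position': array([ 0.20302996, -0.64309996,  0.22146621]), 'tool_rot': array([-0.10699793, -0.69872389, -0.10839574,  0.69898979]), 'wrist_force': array([-0.83792623, -0.02799897,  0.31883416]), 'moment': array([-0.02067454,  0.06278709, -0.03124479]), 'opening': 0.0867725114132692}
scene {'fx': 510.0141203752804, 'fy': 510.0141203752804, 'cx': 314.81695699070724, 'cy': 239.50566411114417, 'dist': array([0.0228803, 0.       , 0.       , 0.       , 0.       ]), 'position': array([1.25612364, 0.07295325, 0.98376215]), 'rotation': array([0.63456402, 0.22917398, 0.25458725, 0.69281536])}
side {'fx': 504.2190098921926, 'fy': 504.2190098921926, 'cx': 320.06454896050633, 'cy': 243.3137868781648, 'dist': array([0.03523261, 0.        , 0.        , 0.        , 0.        ]), 'position': array([0.285254  , 0.76678031, 1.01539725]), 'rotation': array([-0.11339032, -0.0442119 ,  0.33778477,  0.9333217 ])}
wrist {'fx': 372.5638116705225, 'fy': 372.5638116705225, 'cx': 313.982131036653, 'cy': 241.85121939870973, 'dist': array([0.00737726, 0.        , 0.        , 0.        , 0.        ]), 'position': array([ 0.26996512, -0.62146791,  0.38395697]), 'rotation': array([ 0.79984624, -0.10580391,  0.0780444 , -0.58562838])}
```

View pics/scene0.png

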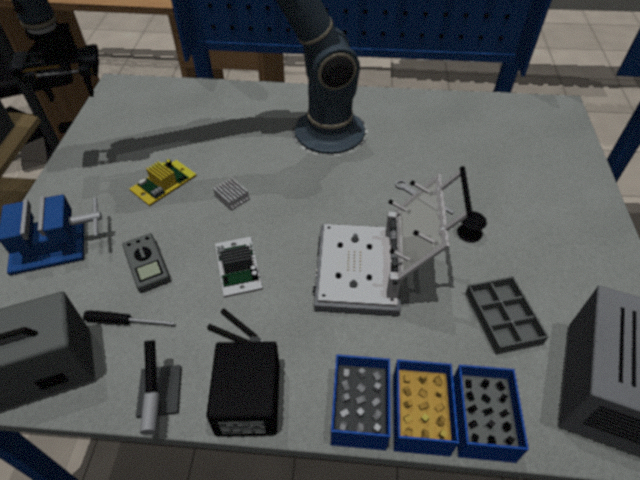

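View pics/side0.png

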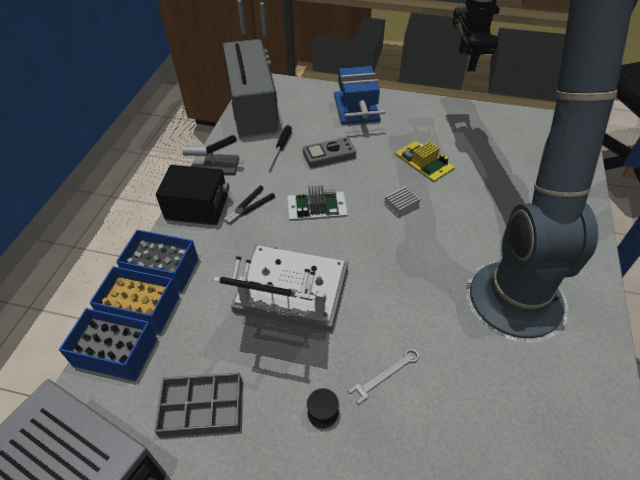

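View pics/wrist0.png

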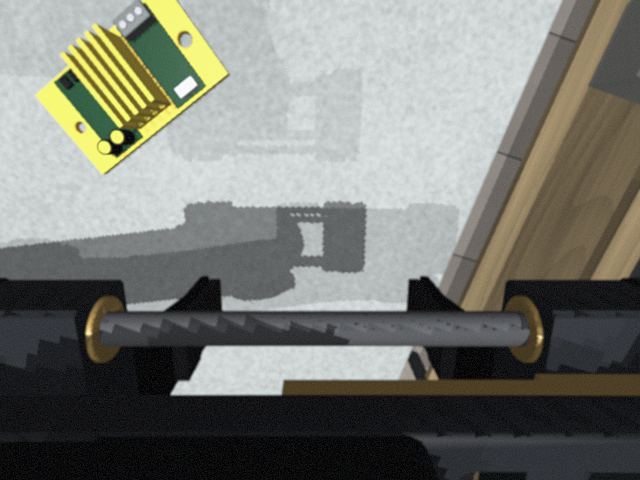

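Module candidates (scene image): white plate with dark finned sink at (238,265); yellow look-alike at (163,180), excluded; bare sink at (231,193), which has no plate and is excluded; black box at (244,388), which isn't finned. I choose (238,265) and check it in close crops.

```bash
cat > h.py <<'E'
import numpy as np, cv2
from scipy.spatial.transform import Rotation as R
def Rq(q): return R.from_quat([q[1],q[2],q[3],q[0]])
def K(c): return np.array([[c['fx'],0,c['cx']],[0,c['fy'],c['cy']],[0,0,1]])
F=np.diag([1.,-1,-1])
def proj(c,P):
    P=np.atleast_2d(P); Xc=(P-c['position'])@Rq(c['rotation']).as_matrix()
    return cv2.projectPoints((Xc@F).reshape(-1,1,3),np.zeros(3),np.zeros(3),K(c),c['dist'])[0].reshape(-1,2)
def toplane(c,uv,z):
    uv=np.asarray(uv,float).reshape(-1,1,2)
    n=cv2.undistortPoints(uv,K(c),c['dist']).reshape(-1,2)
    d=(np.c_[n,np.ones(len(n))]@F)@Rq(c['rotation']).as_matrix().T
    z=np.broadcast_to(z,(len(n),))
    return c['position']+d*((z-c['position'][2])/d[:,2])[:,None]
def crop(im,x,y,w,h,s,fn):
    cv2.imwrite(fn,cv2.resize(im[y:y+h,x:x+w],None,fx=s,fy=s,interpolation=cv2.INTER_CUBIC))
E
python3 - <<'E'
from h import *
a=cv2.imread('pics/scene0.png');b=cv2.imread('pics/side0.png')
crop(a,200,225,80,80,7,'pics/c1.png'); crop(a,300,150,200,170,4,'pics/c2.png')
crop(b,275,175,85,55,9,'pics/c3.png'); crop(b,220,230,140,110,5,'pics/c4.png')
E
```

```text
(no output)
```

View pics/c1.png

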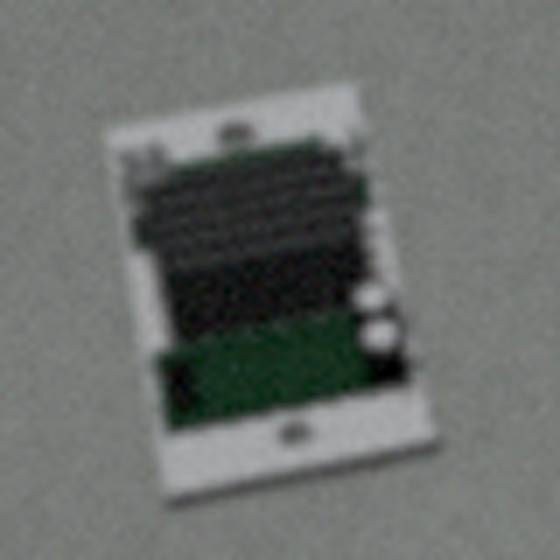

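View pics/c2.png

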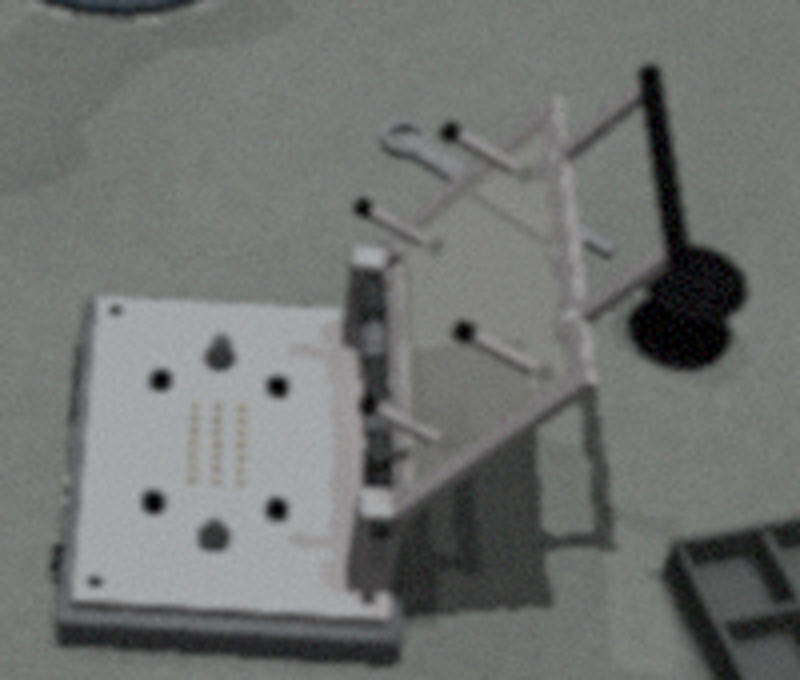

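View pics/c3.png

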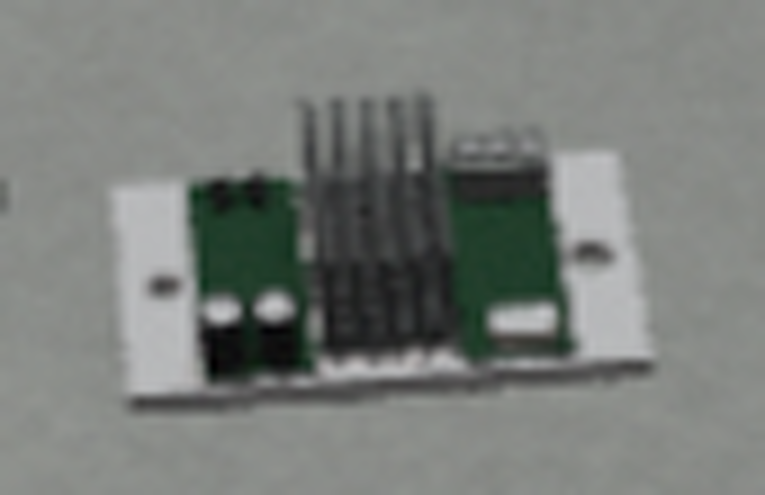

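View pics/c4.png

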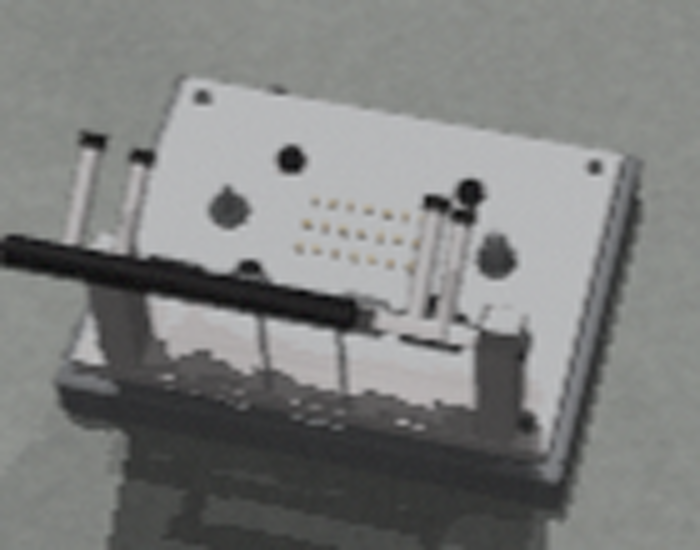

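The crops confirm it: white plate, green boards, black finned sink. The larger hole is toward the robot (scene ≈(234,244), side ≈(341,203)), the smaller at scene ≈(242,287). The fixture's pins are at scene ≈(355,238) and (353,284), and the lid hinge is on its +y side.

```bash
python3 - <<'E'
from h import *
from plant import robot
cs=robot.calibration('scene');cd=robot.calibration('side')
f=lambda p,x,y,s:np.array([(q[0]+.5)/s-.5+np.array(x if i==0 else x) if 0 else [(q[0]+.5)/s-.5+x,(q[1]+.5)/s-.5+y] for i,q in enumerate(p)])
print('holes scene',toplane(cs,f([(237,132),(296,433)],200,225,7),.008))
print('holes side',toplane(cd,f([(592,254),(163,286)],275,175,9),.008))
# plate corners
A=toplane(cs,f([(108,132),(353,88),(438,440),(170,497)],200,225,7),.008);print('plate sc',A,A.mean(0))
B=toplane(cd,f([(112,187),(620,152),(652,362),(132,403)],275,175,9),.008);print('plate sd',B,B.mean(0))
# pads tops z=.045 scene; side
print('pads sc',toplane(cs,f([(160,379),(278,385),(153,501),(277,508)],300,150,4),.045))
print('pads sd',toplane(cd,f([(291,158),(470,190)],220,230,5),.045))
print('pintips sc',toplane(cs,f([(221,337),(215,522)],300,150,4),[.063,.059]))
print('pintips sd',toplane(cd,f([(496,236),(229,190)],220,230,5),[.063,.059]))
for t in ('lid_bar','lid'):
  for n in ('scene','side'):
    r=robot.boxes_of(n,t); print(t,n,[(x['rect'],round(x['confidence'],2)) for x in r[:2]])
E
```

```text
holes scene [[ 0.46918977 -0.20638164  0.008     ]
 [ 0.59544138 -0.16197119  0.008     ]]
holes side [[ 0.47466567 -0.20338993  0.008     ]
 [ 0.6000413  -0.15879926  0.008     ]]
plate sc [[ 0.47308011 -0.2520084   0.008     ]
 [ 0.44542464 -0.16884989  0.008     ]
 [ 0.59421356 -0.11460889  0.008     ]
 [ 0.62400839 -0.19840788  0.008     ]] [ 0.53418168 -0.18346877  0.008     ]
plate sd [[ 0.62746617 -0.19648882  0.008     ]
 [ 0.47581462 -0.24937254  0.008     ]
 [ 0.44709258 -0.16305802  0.008     ]
 [ 0.59566944 -0.10958548  0.008     ]] [ 0.5365107  -0.17962622  0.008     ]
pads sc [[0.48037476 0.05732315 0.045     ]
 [0.47902546 0.12744401 0.045     ]
 [0.57039042 0.05860555 0.045     ]
 [0.56924879 0.12879253 0.045     ]]
pads sd [[0.57264592 0.06205358 0.045     ]
 [0.48307815 0.06028491 0.045     ]]
pintips sc [[0.4598242  0.09186693 0.063     ]
 [0.5920228  0.0939395  0.059     ]]
pintips sd [[0.46093821 0.09650431 0.063     ]
 [0.59147026 0.09760821 0.059     ]]
lid_bar scene [([389.0, 164.8, 83.6, 116.6], 0.8), ([457.3, 212.6, 30.0, 30.7], 0.63)]
lid_bar side [([213.5, 259.0, 108.7, 40.4], 0.7), ([289.1, 187.6, 56.3, 32.2], 0.29)]
lid scene [([387.4, 165.1, 85.8, 115.1], 0.62)]
lid side [([212.4, 255.8, 112.1, 45.1], 0.64)]
```

```bash
cat >> h.py <<'E'
def need(o,P,yaw_y,cur=None):
    """delta (cm) and twist to bring TCP to P, tool down, tool-y at world angle yaw_y(rad)"""
    T=Rq(o['tool_rot']).as_matrix()
    y=np.array([np.cos(yaw_y),np.sin(yaw_y),0]);x=np.array([0,0,-1.]);G=np.c_[x,y,np.cross(x,y)]
    return np.round(T.T@(np.array(P)-o['position'])*100,2), np.round(R.from_matrix(T.T@G).as_rotvec(),4)
E
python3 - <<'E'
from h import *
from plant import robot
o=robot.get_obs();T=Rq(o['tool_rot']).as_matrix();print(T.round(3),o['time'])
w=robot.calibration('wrist');W=Rq(w['rotation']).as_matrix()
print('cam pos in tool',T.T@(w['position']-o['position']),'fwd in tool',T.T@-W[:,2],'right',T.T@W[:,0])
for yy in (19.4,199.4): print(need(o,[.535,-.1815,.15],np.deg2rad(yy)))
E
```

```text
[[-0.     0.301 -0.954]
 [ 0.    -0.954 -0.301]
 [-1.    -0.    -0.   ]] 0.35
cam pos in tool [-0.16222871 -0.00088749 -0.07032012] fwd in tool [9.65443387e-01 7.64605289e-04 2.60611744e-01] right [-5.55217629e-04  9.99999461e-01 -8.77065956e-04]
(array([  7.24, -34.07, -45.55]), array([-1.6036e+00, -3.0000e-04,  3.0000e-04]))
(array([  7.24, -34.07, -45.55]), array([1.538e+00, 3.000e-04, 3.000e-04]))
```

```bash
python3 - <<'E'
from h import *
from plant import robot
print(need(robot.get_obs(),[.552,-.24,.2],np.deg2rad(19.4)))
E
```

```text
(array([  2.24, -27.98, -45.41]), array([-1.6036e+00, -3.0000e-04,  3.0000e-04]))
```

arm_command(plan=[{"delta_pos": [0, -2.8, -4.5], "twist": [-0.16, 0, 0], "claw": 8.7}, {"delta_pos": [0, -5.6, -9], "twist": [-0.32, 0, 0], "claw": 8.7}, {"delta_pos": [0, -8.4, -13.5], "twist": [-0.48, 0, 0], "claw": 8.7}, {"delta_pos": [0.5, -11.2, -18], "twist": [-0.64, 0, 0], "claw": 8.7}, {"delta_pos": [1, -14, -22.5], "twist": [-0.8, 0, 0], "claw": 8.7}, {"delta_pos": [1.5, -16.8, -27], "twist": [-0.96, 0, 0], "claw": 8.7}, {"delta_pos": [2.2, -19.6, -31.5], "twist": [-1.12, 0, 0], "claw": 8.7}, {"delta_pos": [2.2, -22.4, -36], "twist": [-1.28, 0, 0], "claw": 8.7}, {"delta_pos": [2.2, -25.2, -41], "twist": [-1.44, 0, 0], "claw": 8.7}, {"delta_pos": [2.2, -28, -45.4], "twist": [-1.604, 0, 0], "claw": 8.7}, {"delta_pos": [2.2, -28, -45.4], "twist": [-1.604, 0, 0], "claw": 8.7}, {"delta_pos": [2.2, -28, -45.4], "twist": [-1.604, 0, 0], "claw": 8.7}])

```text
time: 1.85
position: [0.5514, -0.2408, 0.2003]
tool_rot: [0.577, 0.408, 0.577, -0.409]
wrist_force: [0.4, 0.2, 0.4]
opening: 0.0869
```

```bash
python3 - <<'E'
from h import *
from plant import robot
import pickle
o=robot.get_obs();w=robot.calibration('wrist');im=robot.capture('wrist');cv2.imwrite('pics/w1.png',im)
pickle.dump((o,w),open('w1.pkl','wb'))
print(o['time'],o['position'],o['qpos'].round(2),proj(w,[[.47,-.205,.008],[.597,-.160,.008]]))
E
```

```text
1.85 [ 0.55139276 -0.24079533  0.20032485] [ 0.74  0.42 -0.54  1.72  0.24  1.07  0.47] [[244.99862087 153.53701997]
 [390.56098161 153.2574078 ]]
```

View pics/w1.png

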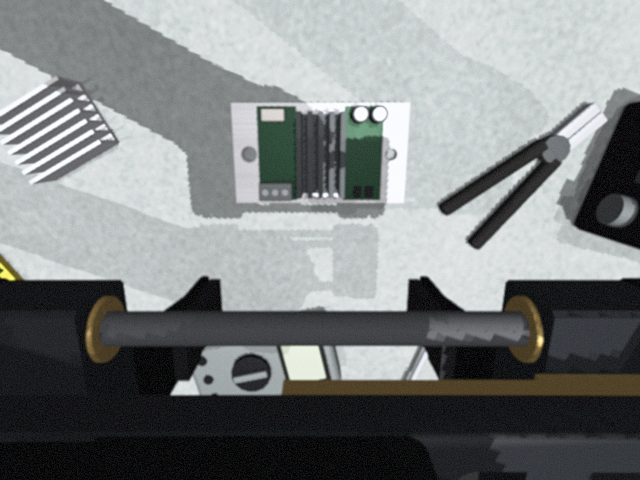

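The wrist picture shows the module's plate spanning (232,102)–(409,204). The larger hole is at ≈(249,154) and the smaller at ≈(391,154), with the pliers on the right.

```bash
python3 - <<'E'
from h import *
from plant import robot
import pickle
o,w=pickle.load(open('w1.pkl','rb'));im=cv2.imread('pics/w1.png')
crop(im,225,95,195,120,4,'pics/w1c.png')
A=toplane(w,[(249.3,154),(391,154)],.008);print(A,np.linalg.norm(A[1]-A[0]),A.mean(0),np.rad2deg(np.arctan2(*(A[1]-A[0])[[1,0]])))
B=toplane(w,[(232,102),(409,103),(407,203.5),(234,203.5)],.008);print(B.mean(0))
E
```

```text
[[ 0.47387689 -0.20407408  0.008     ]
 [ 0.59763924 -0.16048388  0.008     ]] 0.13121442374585804 [ 0.53575807 -0.18227898  0.008     ] 19.40271803635671
[ 0.5362969  -0.18283509  0.008     ]
```

View pics/w1c.png

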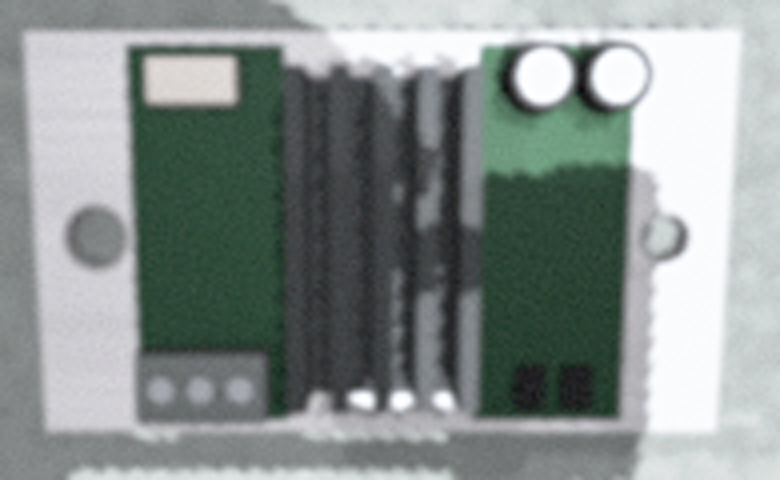

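```bash
python3 - <<'E'
from h import *
from plant import robot
o=robot.get_obs()
print(need(o,[.536,-.1823,.0125],np.deg2rad(19.4)),o['position'])
E
```

```text
(array([18.78,  0.57, -6.1 ]), array([-0.0023,  0.0006,  0.0013])) [ 0.550968   -0.24160363  0.20031428]
```

arm_command(plan=[{"delta_pos": [3, 0.2, -2], "twist": [0, 0, 0], "claw": 8.7}, {"delta_pos": [6, 0.4, -4], "twist": [0, 0, 0], "claw": 8.7}, {"delta_pos": [9, 0.6, -6], "twist": [0, 0, 0], "claw": 8.7}, {"delta_pos": [11, 0.6, -6.1], "twist": [0, 0, 0], "claw": 8.7}, {"delta_pos": [13, 0.6, -6.1], "twist": [0, 0, 0], "claw": 8.7}, {"delta_pos": [13, 0.6, -6.1], "twist": [0, 0, 0], "claw": 8.7}, {"delta_pos": [13, 0.6, -6.1], "twist": [0, 0, 0], "claw": 8.7}])

```text
time: 2.78
position: [0.5374, -0.1817, 0.0713]
tool_rot: [0.577, 0.409, 0.576, -0.409]
wrist_force: [0.3, 0.4, -0.0]
opening: 0.0869
```

```bash
python3 - <<'E'
from h import *
from plant import robot
o=robot.get_obs()
for i in range(3):
  w=robot.calibration('wrist');im=robot.capture('wrist'); 
  o=robot.get_obs();print(o['position'],need(o,[.536,-.1823,.0125],np.deg2rad(19.4)))
cv2.imwrite('pics/w2.png',im)
E
```

```text
[ 0.53769887 -0.1814412   0.07152347] (array([ 5.9 , -0.2 ,  0.02]), array([-0.0011,  0.0013, -0.0012]))
[ 0.53782528 -0.1812492   0.0716208 ] (array([ 5.91, -0.22,  0.03]), array([-0.0008,  0.0014, -0.0014]))
[ 0.53780107 -0.1810618   0.07156562] (array([ 5.91, -0.22,  0.05]), array([-0.0005,  0.0014, -0.0013]))
```

View pics/w2.png

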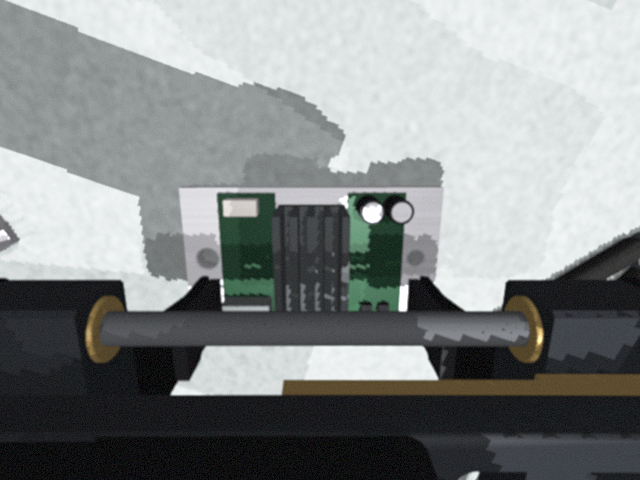

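Heat sink at ≈(311,258) is centred between the fingers at ≈(208,300) and (420,300). Descending and gripping.

arm_command(plan=[{"delta_pos": [1.5, -0.2, 0], "twist": [0, 0, 0], "claw": 8.7}, {"delta_pos": [3, -0.2, 0], "twist": [0, 0, 0], "claw": 8.7}, {"delta_pos": [4.5, -0.2, 0], "twist": [0, 0, 0], "claw": 8.7}, {"delta_pos": [5.4, -0.2, 0], "twist": [0, 0, 0], "claw": 8.7}, {"delta_pos": [5.8, -0.2, 0], "twist": [0, 0, 0], "claw": 8.7}, {"delta_pos": [5.8, -0.2, 0], "twist": [0, 0, 0], "claw": 7}, {"delta_pos": [5.8, -0.2, 0], "twist": [0, 0, 0], "claw": 5}, {"delta_pos": [5.8, -0.2, 0], "twist": [0, 0, 0], "claw": 3}, {"delta_pos": [5.8, -0.2, 0], "twist": [0, 0, 0], "claw": 1}, {"delta_pos": [5.8, -0.2, 0], "twist": [0, 0, 0], "claw": 1}, {"delta_pos": [5.8, -0.2, 0], "twist": [0, 0, 0], "claw": 1}, {"delta_pos": [5.8, -0.2, 0], "twist": [0, 0, 0], "claw": 1}])

```text
time: 4.42
position: [0.5357, -0.1811, 0.0127]
tool_rot: [0.577, 0.409, 0.577, -0.408]
wrist_force: [0.8, 1.0, -0.1]
opening: 0.0398
```

```bash
python3 - <<'E'
from h import *
from plant import robot
o=robot.get_obs();print(o['time'],o['position'],o['wrist_force'],o['moment'],o['opening'])
E
```

```text
4.425 [ 0.53567066 -0.18111289  0.01269358] [ 0.82050135  1.04673761 -0.07628026] [ 0.04142686 -0.17941644 -0.032678  ] 0.03978984018907411
```

```bash
python3 - <<'E'
from h import *
from plant import robot
o=robot.get_obs();print(need(o,[.526,-.01,.21],np.deg2rad(.7)))
E
```

```text
(array([-19.73,   4.79, -16.45]), array([ 3.268e-01,  1.000e-04, -6.000e-04]))
```

arm_command(plan=[{"delta_pos": [-1, 0, 0], "twist": [0, 0, 0], "claw": 1}, {"delta_pos": [-3, 0, 0], "twist": [0, 0, 0], "claw": 1}, {"delta_pos": [-6, 0, 0], "twist": [0, 0, 0], "claw": 1}, {"delta_pos": [-9, 0.3, -1], "twist": [0.03, 0, 0], "claw": 1}, {"delta_pos": [-12, 1, -3], "twist": [0.08, 0, 0], "claw": 1}, {"delta_pos": [-15, 1.7, -6], "twist": [0.13, 0, 0], "claw": 1}, {"delta_pos": [-18, 2.7, -9], "twist": [0.2, 0, 0], "claw": 1}, {"delta_pos": [-19.7, 3.6, -12], "twist": [0.26, 0, 0], "claw": 1}, {"delta_pos": [-19.7, 4.4, -15], "twist": [0.31, 0, 0], "claw": 1}, {"delta_pos": [-19.7, 4.8, -16.4], "twist": [0.327, 0, 0], "claw": 1}, {"delta_pos": [-19.7, 4.8, -16.4], "twist": [0.327, 0, 0], "claw": 1}, {"delta_pos": [-19.7, 4.8, -16.4], "twist": [0.327, 0, 0], "claw": 1}, {"delta_pos": [-19.7, 4.8, -16.4], "twist": [0.327, 0, 0], "claw": 1}])

```text
time: 6.05
position: [0.5261, -0.0118, 0.2096]
tool_rot: [0.503, 0.497, 0.502, -0.498]
wrist_force: [0.2, -0.3, -5.2]
opening: 0.0398
```

```bash
python3 - <<'E'
from h import *
from plant import robot
import pickle
o=robot.get_obs();w=robot.calibration('wrist');im=robot.capture('wrist');cv2.imwrite('pics/w3.png',im)
s=robot.capture('scene');d=robot.capture('side');cv2.imwrite('pics/s3.png',s);cv2.imwrite('pics/d3.png',d)
pickle.dump((o,w),open('w3.pkl','wb'))
print(o['time'],o['position'],o['tool_rot'],o['wrist_force'],o['moment'],o['opening'])
crop(s,250,130,240,180,3,'pics/s3c.png');crop(d,190,160,200,160,4,'pics/d3c.png')
E
```

```text
6.05 [ 0.52605906 -0.01177285  0.20955645] [ 0.50261046  0.49728428  0.50247783 -0.49760134] [ 0.16966439 -0.25220263 -5.23387326] [-0.03046651 -0.0940611  -0.00657333] 0.03979795311211636
```

View pics/w3.png

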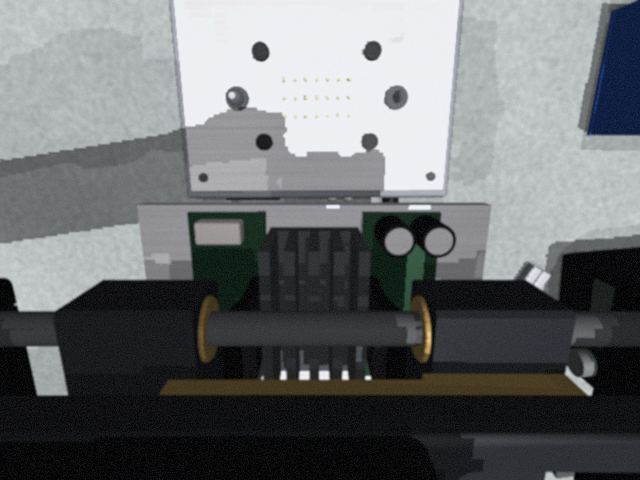

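View pics/s3c.png

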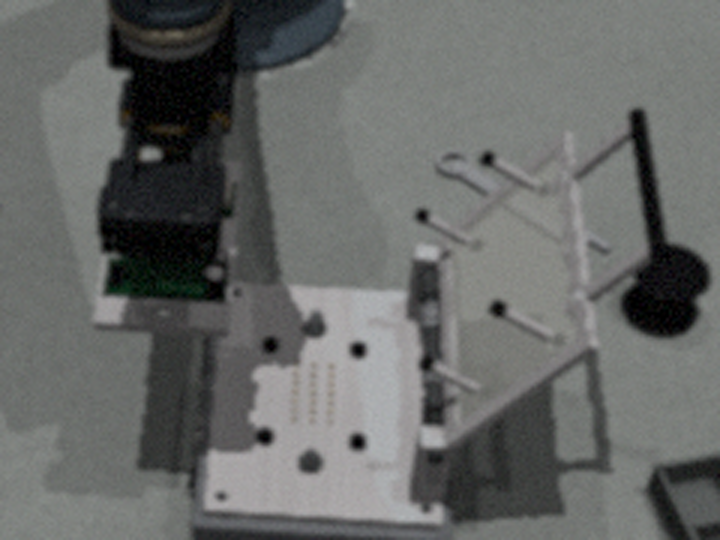

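View pics/d3c.png

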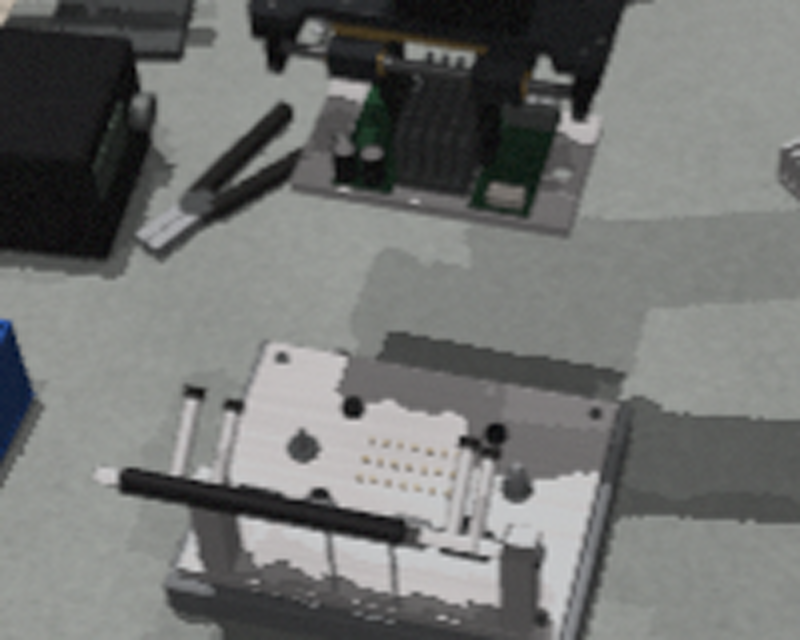

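The wrist view shows the held module's far edge at row ≈204 from col 139 to 490, the pads at (261,51), (372,50), (264,142) and (370,142), and the pins at (236,97, round) and (396,97, diamond). I'll measure these relative to each other.

```bash
python3 - <<'E'
from h import *
import pickle
o,w=pickle.load(open('w3.pkl','rb'));im=cv2.imread('pics/w3.png');g=cv2.cvtColor(im,cv2.COLOR_BGR2GRAY)
def cen(x,y,r,th):
    p=g[y-r:y+r+1,x-r:x+r+1]<th; n,l,s,c=cv2.connectedComponentsWithStats(p.astype(np.uint8))
    k=1+np.argmax(s[1:,4]); return c[k]+[x-r,y-r],s[k,4]
pads=[cen(x,y,13,70) for x,y in((261,51),(372,50),(264,142),(370,142))]
print(pads)
P=toplane(w,[p[0] for p in pads],.045);print(P, 'ctr',P.mean(0))
dx=((P[1]-P[0])+(P[3]-P[2]))/2;print('yaw',np.rad2deg(np.arctan2(dx[1],dx[0])),np.rad2deg(np.arctan2(-(P[0]-P[2])[0],(P[0]-P[2])[1])),np.rad2deg(np.arctan2(-(P[1]-P[3])[0],(P[1]-P[3])[1])))
zt=o['position'][2]-.0127+.008
C=toplane(w,[(139,204),(490,205.5)],zt);print('plate edge',C,np.linalg.norm(C[1]-C[0]),C.mean(0),np.rad2deg(np.arctan2(*(C[1]-C[0])[[1,0]])))
T=Rq(o['tool_rot']).as_matrix();print('toolY deg',np.rad2deg(np.arctan2(T[1,1],T[0,1])),o['position'])
a=im[30:170,200:440];b=im[190:260,120:510]
cv2.imwrite('pics/w3p.png',cv2.resize(a,None,fx=3.3,fy=3.3,interpolation=cv2.INTER_CUBIC));cv2.imwrite('pics/w3e.png',cv2.resize(b,None,fx=2,fy=2,interpolation=cv2.INTER_CUBIC))
E
```

```text
Traceback (most recent call last):
ValueError: attempt to get argmax of an empty sequence
```

```bash
cat > m3.py <<'E'
from h import *
import pickle
o,w=pickle.load(open('w3.pkl','rb'));im=cv2.imread('pics/w3.png');g=cv2.cvtColor(im,cv2.COLOR_BGR2GRAY)
def cen(x,y,r):
    q=g[y-r:y+r+1,x-r:x+r+1]; th=(int(q.min())+int(np.median(q)))/2
    n,l,s,c=cv2.connectedComponentsWithStats((q<th).astype(np.uint8))
    k=1+np.argmax(s[1:,4]); return c[k]+[x-r,y-r],s[k,4],q.min()
pads=[cen(x,y,13) for x,y in((261,51),(372,50),(264,142),(370,142))]
print(pads)
P=toplane(w,[p[0] for p in pads],.045);print(P, 'ctr',P.mean(0))
dx=((P[1]-P[0])+(P[3]-P[2]))/2;print('yaw',np.rad2deg(np.arctan2(dx[1],dx[0])),np.rad2deg(np.arctan2(-(P[0]-P[2])[0],(P[0]-P[2])[1])),np.rad2deg(np.arctan2(-(P[1]-P[3])[0],(P[1]-P[3])[1])))
zt=o['position'][2]-.0127+.008
C=toplane(w,[(139,204),(490,205.5)],zt);print('plate edge',C,np.linalg.norm(C[1]-C[0]),C.mean(0),np.rad2deg(np.arctan2(*(C[1]-C[0])[[1,0]])))
T=Rq(o['tool_rot']).as_matrix();print('toolY deg',np.rad2deg(np.arctan2(T[1,1],T[0,1])),o['position'])
a=im[30:170,200:440];b=im[190:260,120:510]
cv2.imwrite('pics/w3p.png',cv2.resize(a,None,fx=3.3,fy=3.3,interpolation=cv2.INTER_CUBIC));cv2.imwrite('pics/w3e.png',cv2.resize(b,None,fx=2,fy=2,interpolation=cv2.INTER_CUBIC))
E
python3 m3.py
```

```text
[(array([259.96564885,  51.23282443]), np.int32(262), np.uint8(46)), (array([371.98127341,  50.34456929]), np.int32(267), np.uint8(47)), (array([263.61244019, 141.61722488]), np.int32(209), np.uint8(17)), (array([368.9953271 , 141.63551402]), np.int32(214), np.uint8(74))]
[[0.48045153 0.12833297 0.045     ]
 [0.5696453  0.12993819 0.045     ]
 [0.48162292 0.05890656 0.045     ]
 [0.5708041  0.05987788 0.045     ]] ctr [0.52563096 0.0942639  0.045     ]
yaw 0.8275541857959194 0.9666248202586545 0.9475865557259978
plate edge [[0.44581289 0.03149031 0.20485645]
 [0.60412857 0.03259143 0.20485645]] 0.1583195152445129 [0.52497073 0.03204087 0.20485645] 0.39849615578832626
toolY deg 0.5845702096255683 [ 0.52605906 -0.01177285  0.20955645]
```

View pics/w3p.png

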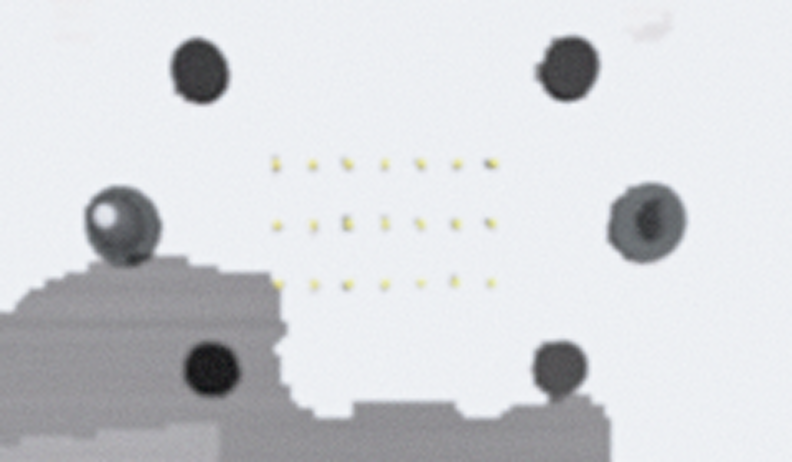

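View pics/w3e.png

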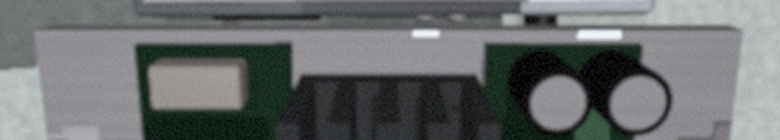

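```bash
python3 - <<'E'
from h import *
from plant import robot
o=robot.get_obs();print(o['position'],need(o,[.5264,.0955,.0877],np.deg2rad(1.1)))
E
```

```text
[ 0.52609227 -0.01119905  0.20946502] (array([ 12.18,   0.15, -10.67]), array([-0.0083,  0.0001,  0.0002]))
```

arm_command(plan=[{"delta_pos": [0, 0.1, -3], "twist": [0, 0, 0], "claw": 1}, {"delta_pos": [0, 0.1, -6], "twist": [0, 0, 0], "claw": 1}, {"delta_pos": [1, 0.1, -9], "twist": [-0.008, 0, 0], "claw": 1}, {"delta_pos": [3, 0.15, -10.7], "twist": [-0.008, 0, 0], "claw": 1}, {"delta_pos": [5, 0.15, -10.7], "twist": [-0.008, 0, 0], "claw": 1}, {"delta_pos": [7, 0.15, -10.7], "twist": [-0.008, 0, 0], "claw": 1}, {"delta_pos": [9, 0.15, -10.7], "twist": [-0.008, 0, 0], "claw": 1}, {"delta_pos": [11, 0.15, -10.7], "twist": [-0.008, 0, 0], "claw": 1}, {"delta_pos": [12.2, 0.15, -10.7], "twist": [-0.008, 0, 0], "claw": 1}, {"delta_pos": [12.2, 0.15, -10.7], "twist": [-0.008, 0, 0], "claw": 1}, {"delta_pos": [12.2, 0.15, -10.7], "twist": [-0.008, 0, 0], "claw": 1}, {"delta_pos": [12.2, 0.15, -10.7], "twist": [-0.008, 0, 0], "claw": 1}])

```text
time: 7.7
position: [0.527, 0.0967, 0.0884]
tool_rot: [0.505, 0.495, 0.505, -0.495]
wrist_force: [-0.7, -0.0, -4.3]
opening: 0.0397
```

```bash
python3 - <<'E'
from h import *
from plant import robot
import pickle
o=robot.get_obs();w=robot.calibration('wrist');im=robot.capture('wrist');cv2.imwrite('pics/w4.png',im)
s=robot.capture('scene');o2=robot.get_obs();d=robot.capture('side');cv2.imwrite('pics/s4.png',s);cv2.imwrite('pics/d4.png',d)
pickle.dump((o,w),open('w4.pkl','wb'))
print(o['time'],o['position'],o2['position'],o['wrist_force'],o['moment'],o['opening'])
print(need(robot.get_obs(),[.5264,.0955,.0877],np.deg2rad(1.1)))
crop(s,300,150,160,170,4,'pics/s4c.png');crop(d,210,210,150,120,5,'pics/d4c.png')
E
```

```text
7.7 [0.52697759 0.0966618  0.08838257] [0.52675301 0.09654445 0.08816198] [-0.72084415 -0.00476589 -4.26831954] [-0.00815696 -0.09499867 -0.02259229] 0.03972309714226
(array([ 0.03, -0.03,  0.1 ]), array([ 0.0008,  0.    , -0.001 ]))
```

View pics/w4.png

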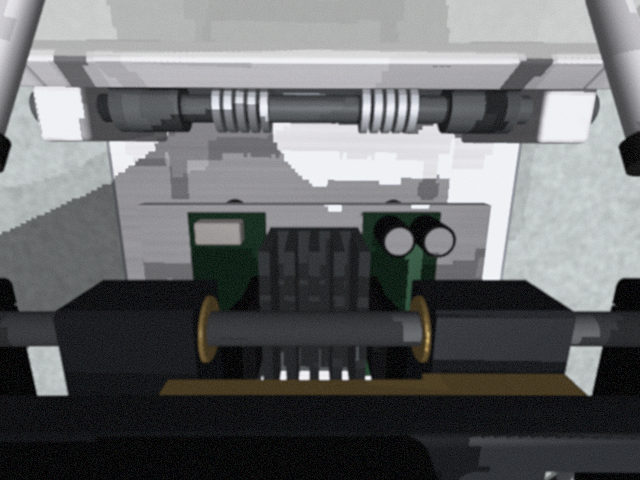

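View pics/s4c.png

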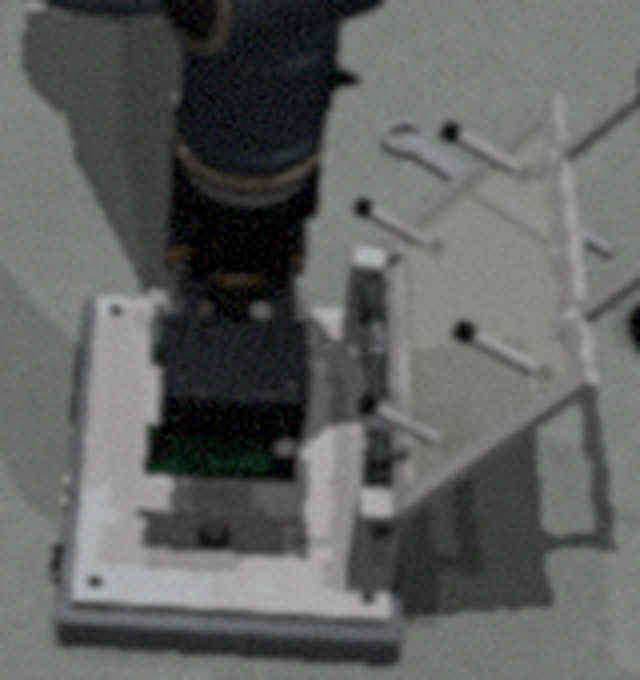

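View pics/d4c.png

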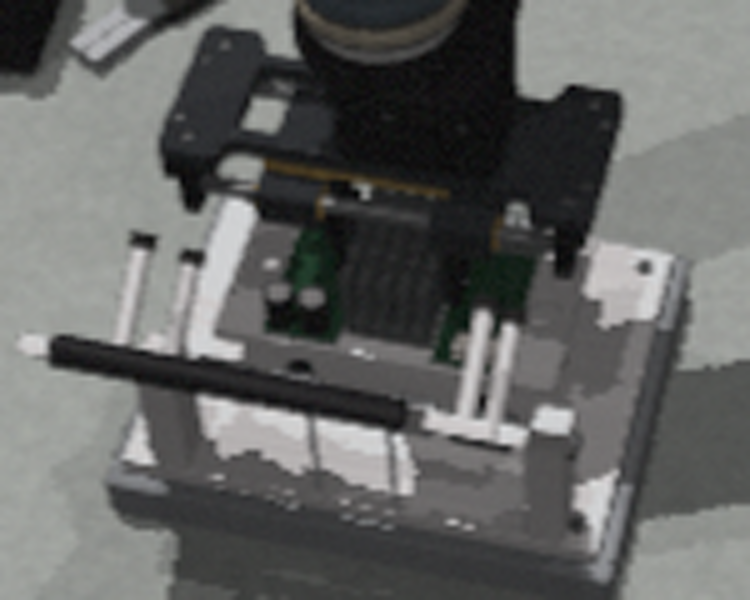

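```bash
python3 - <<'E'
from h import *
from plant import robot
import pickle
o,w=pickle.load(open('w4.pkl','rb'))
cs=robot.calibration('scene');cd=robot.calibration('side')
zt=.0877-.0127+.008
ph=lambda p,x,y,s:[((p[0]+.5)/s-.5+x,(p[1]+.5)/s-.5+y)]
h=np.array([.5256,.0943,0])+.066*np.array([np.cos(np.deg2rad(.9)),np.sin(np.deg2rad(.9)),0]);print('target diamond',h)
print('scene hole',toplane(cs,ph((213.5,533),300,150,4),zt))
print('side hole',toplane(cd,ph((271,264),210,210,5),zt))
print('scene plate corner right front',toplane(cs,ph((304,553),300,150,4),zt),toplane(cs,ph((141,548),300,150,4),zt))
t=np.deg2rad(.9);e=np.array([np.cos(t),np.sin(t),0]);n=np.array([-np.sin(t),np.cos(t),0])
c=np.array([.5256,.0943,zt])
for a,b in((1,1),(1,-1)): print('expected corner',c+a*.08*e+b*.045*n)
im=cv2.imread('pics/s4.png');crop(im,325,255,60,45,12,'pics/s4d.png')
im=cv2.imread('pics/d4.png');crop(im,235,245,110,60,7,'pics/d4d.png')
im=cv2.imread('pics/w4.png');crop(im,120,190,390,40,2,'pics/w4d.png')
print(proj(cs,c+.066*e),proj(cd,c+.066*e),proj(cd,c-.066*e))
E
```

```text
target diamond [0.59159186 0.09533668 0.        ]
scene hole [[0.61657356 0.09288806 0.083     ]]
side hole [[0.59211756 0.10078569 0.083     ]]
scene plate corner right front [[0.62542671 0.1415014  0.083     ]] [[0.62969208 0.05466949 0.083     ]]
expected corner [0.6048833  0.14055103 0.083     ]
expected corner [0.60629696 0.05056214 0.083     ]
[[354.59702729 273.60235868]] [[264.73816602 260.65110361]] [[319.6339595  270.68308461]]
```

View pics/s4d.png

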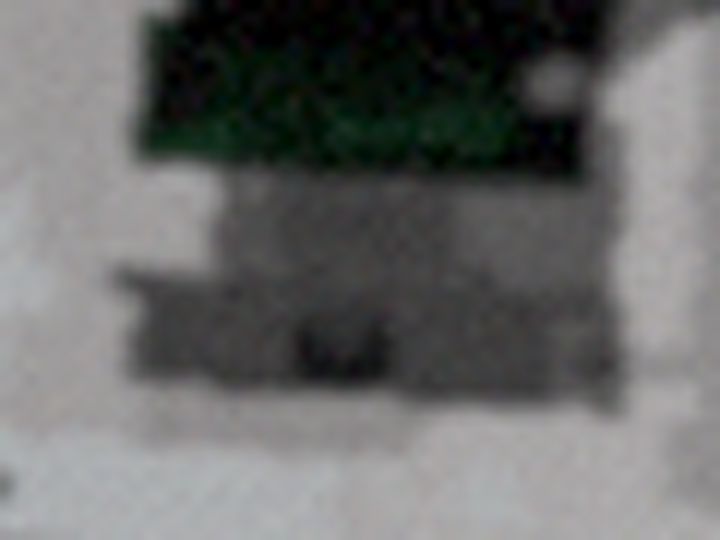

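View pics/d4d.png

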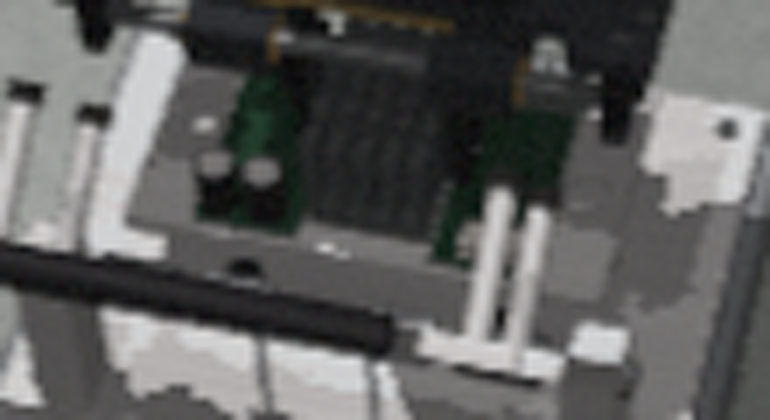

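In the side view the diamond hole shows as a bright spot at ≈(264,263), against an expected (264.7,260.7). Correcting for that camera's bias and for looking through the hole obliquely, it agrees to about 1 mm. Lowering gently and watching the force.

arm_command(plan=[{"delta_pos": [0.5, 0, 0.07], "twist": [0, 0, 0], "claw": 1}, {"delta_pos": [1.0, 0, 0.07], "twist": [0, 0, 0], "claw": 1}, {"delta_pos": [1.3, 0, 0.07], "twist": [0, 0, 0], "claw": 1}, {"delta_pos": [1.6, 0, 0.07], "twist": [0, 0, 0], "claw": 1}, {"delta_pos": [1.6, 0, 0.07], "twist": [0, 0, 0], "claw": 1}])

```text
time: 8.48
position: [0.5262, 0.0958, 0.0712]
tool_rot: [0.505, 0.495, 0.505, -0.495]
wrist_force: [0.4, 0.3, -5.4]
opening: 0.0403
```

```bash
python3 - <<'E'
from h import *
from plant import robot
import pickle
o=robot.get_obs()
print(o['time'],o['position'],o['wrist_force'],o['moment'],o['opening'])
E
```

```text
8.475 [0.52617575 0.09581798 0.07124825] [ 0.43534943  0.32995472 -5.37708385] [-0.06179559 -0.11859828 -0.03076247] 0.04029736867899051
```

arm_command(plan=[{"delta_pos": [0.2, 0, 0], "twist": [0, 0, 0], "claw": 1}, {"delta_pos": [0.4, 0, 0], "twist": [0, 0, 0], "claw": 1}, {"delta_pos": [0.6, 0, 0], "twist": [0, 0, 0], "claw": 1}, {"delta_pos": [0.6, 0, 0], "twist": [0, 0, 0], "claw": 1}])

```text
time: 8.98
position: [0.5263, 0.0958, 0.0654]
tool_rot: [0.505, 0.495, 0.505, -0.495]
wrist_force: [-0.4, -0.2, -5.1]
opening: 0.0397
```

```bash
python3 - <<'E'
from h import *
from plant import robot
import pickle
o=robot.get_obs()
print(o['time'],o['position'],o['wrist_force'],o['moment'],o['opening'])
E
```

```text
8.975 [0.52632692 0.09580696 0.06539755] [-0.4270544  -0.15775508 -5.12369253] [ 0.02174507 -0.05533832  0.00456896] 0.03969555870139077
```

arm_command(plan=[{"delta_pos": [0.2, 0, 0], "twist": [0, 0, 0], "claw": 1}, {"delta_pos": [0.4, 0, 0], "twist": [0, 0, 0], "claw": 1}, {"delta_pos": [0.6, 0, 0], "twist": [0, 0, 0], "claw": 1}, {"delta_pos": [0.75, 0, 0], "twist": [0, 0, 0], "claw": 1}, {"delta_pos": [0.8, 0, 0], "twist": [0, 0, 0], "claw": 1}, {"delta_pos": [0.8, 0, 0], "twist": [0, 0, 0], "claw": 1}])

```text
time: 9.72
position: [0.5263, 0.0958, 0.0577]
tool_rot: [0.505, 0.495, 0.505, -0.495]
wrist_force: [-1.4, 0.3, -2.3]
opening: 0.0399
```

```bash
python3 - <<'E'
from h import *
from plant import robot
import pickle
o=robot.get_obs()
print(o['time'],o['position'],o['wrist_force'],o['moment'],o['opening'])
d=robot.capture('side');cv2.imwrite('pics/d5.png',d);s=robot.capture('scene');cv2.imwrite('pics/s5.png',s)
crop(d,210,210,150,120,5,'pics/d5c.png')
E
```

```text
9.725 [0.52632508 0.09580137 0.05769641] [-1.41461695  0.30584425 -2.34024014] [-0.03269702  0.05309525  0.02037572] 0.03986988845598081
```

View pics/d5c.png

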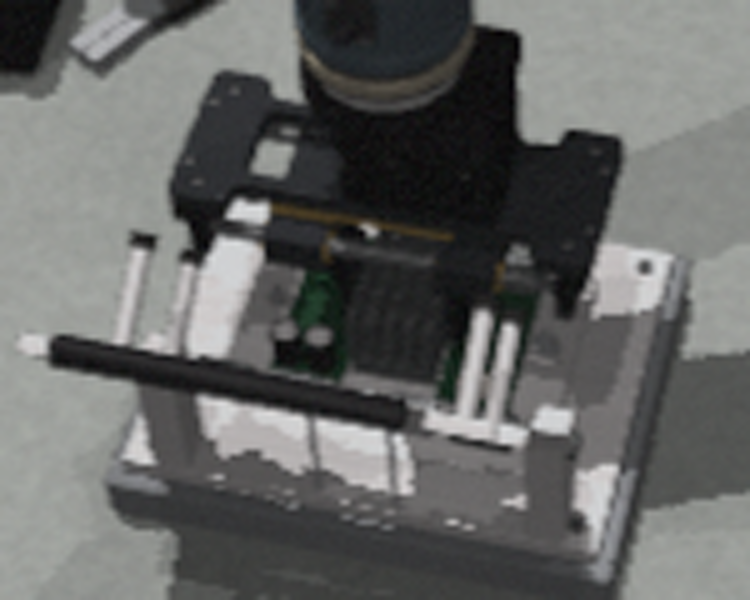

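The plate is at seat height and its weight is coming off the wrist. Pressing it home.

arm_command(plan=[{"delta_pos": [0.1, 0, 0], "twist": [0, 0, 0], "claw": 1}, {"delta_pos": [0.2, 0, 0], "twist": [0, 0, 0], "claw": 1}, {"delta_pos": [0.2, 0, 0], "twist": [0, 0, 0], "claw": 1}])

```text
time: 10.2
position: [0.5263, 0.0958, 0.0576]
tool_rot: [0.505, 0.495, 0.504, -0.495]
wrist_force: [-6.6, -2.0, 14.6]
opening: 0.0399
```

```bash
python3 - <<'E'
from plant import robot
o=robot.get_obs()
print(o['time'],o['position'],o['wrist_force'],o['moment'],o['opening'])
E
```

```text
10.2 [0.52632456 0.09579279 0.05762341] [-6.63595531 -2.02418824 14.55301136] [-0.40702217  1.34595497  0.01812145] 0.03986022617503893
```

arm_command(plan=[{"delta_pos": [0, -0.05, 0], "twist": [0, 0, 0], "claw": 1}, {"delta_pos": [0.1, -0.1, 0.05], "twist": [0.005, 0, 0], "claw": 1}, {"delta_pos": [0.15, -0.05, -0.05], "twist": [-0.005, 0, 0], "claw": 1}, {"delta_pos": [0.15, -0.05, 0], "twist": [0, 0, 0], "claw": 1}, {"delta_pos": [0.15, -0.05, 0], "twist": [0, 0, 0], "claw": 1}])

```text
time: 10.82
position: [0.5263, 0.0958, 0.0576]
tool_rot: [0.506, 0.495, 0.504, -0.495]
wrist_force: [-8.1, -2.7, 25.4]
opening: 0.0396
```

```bash
python3 - <<'E'
from plant import robot
o=robot.get_obs()
print(o['time'],o['position'],o['tool_rot'],o['wrist_force'],o['moment'],o['opening'])
E
```

```text
10.825 [0.52633628 0.09580011 0.05757191] [ 0.50591085  0.49471977  0.5040093  -0.49525871] [-8.10367072 -2.69725939 25.44759898] [-0.63545681  2.08424271  0.08320973] 0.03962541045461029
```

Firm stop at z=0.0576 (expected seat 0.0577), unchanged under 30 N of press. Relaxing the press, then opening.

arm_command(plan=[{"delta_pos": [-0.2, 0, 0], "twist": [0, 0, 0], "claw": 1}, {"delta_pos": [-0.3, 0, 0], "twist": [0, 0, 0], "claw": 1}, {"delta_pos": [-0.3, 0, 0], "twist": [0, 0, 0], "claw": 4.5}, {"delta_pos": [-0.3, 0, 0], "twist": [0, 0, 0], "claw": 5.5}, {"delta_pos": [-0.3, 0, 0], "twist": [0, 0, 0], "claw": 6.5}, {"delta_pos": [-0.3, 0, 0], "twist": [0, 0, 0], "claw": 7}, {"delta_pos": [-0.3, 0, 0], "twist": [0, 0, 0], "claw": 7}, {"delta_pos": [-1, 0, 0], "twist": [0, 0, 0], "claw": 7}, {"delta_pos": [-2.5, 0, 0], "twist": [0, 0, 0], "claw": 7}, {"delta_pos": [-5, 0, 0.5], "twist": [0, 0, 0], "claw": 7}, {"delta_pos": [-8, 0, 2], "twist": [0, 0, 0], "claw": 7}, {"delta_pos": [-12, 0, 5], "twist": [0, 0, 0], "claw": 7}, {"delta_pos": [-14, 0, 9], "twist": [0, 0, 0], "claw": 7}, {"delta_pos": [-14, 0, 11], "twist": [0, 0, 0], "claw": 7}, {"delta_pos": [-14, 0, 11], "twist": [0, 0, 0], "claw": 7}, {"delta_pos": [-14, 0, 11], "twist": [0, 0, 0], "claw": 7}])

```text
time: 12.82
position: [0.5279, -0.0128, 0.1944]
tool_rot: [0.505, 0.495, 0.505, -0.494]
wrist_force: [0.5, -0.2, 0.0]
opening: 0.07
```

```bash
python3 - <<'E'
from h import *
from plant import robot
import pickle
o=robot.get_obs();w=robot.calibration('wrist');im=robot.capture('wrist');cv2.imwrite('pics/w6.png',im)
s=robot.capture('scene');d=robot.capture('side');cv2.imwrite('pics/s6.png',s);cv2.imwrite('pics/d6.png',d)
pickle.dump((o,w),open('w6.pkl','wb'))
print(o['time'],o['position'],o['wrist_force'],o['moment'],o['opening'],o['qpos'].round(2))
crop(s,300,150,200,170,4,'pics/s6c.png');crop(d,210,210,150,120,5,'pics/d6c.png')
E
```

```text
12.825 [ 0.52787209 -0.01284882  0.19439699] [ 0.4611494  -0.19272811  0.04073334] [ 0.0283601  -0.13853211 -0.02290665] 0.06997445348994281 [ 0.42  0.31 -0.58  1.89  0.2   1.   -0.23]
```

View pics/w6.png

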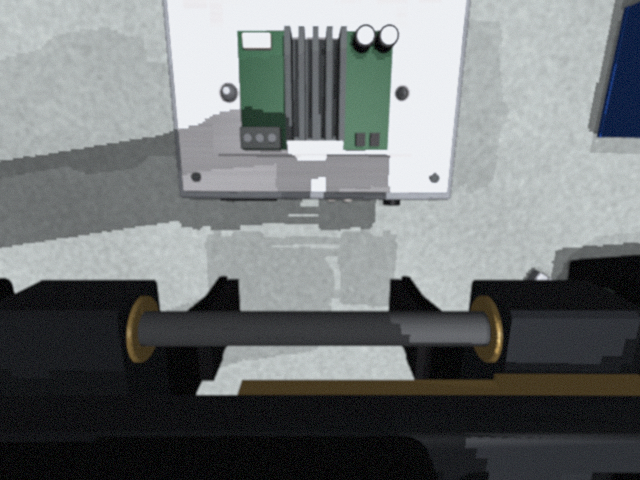

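View pics/s6c.png

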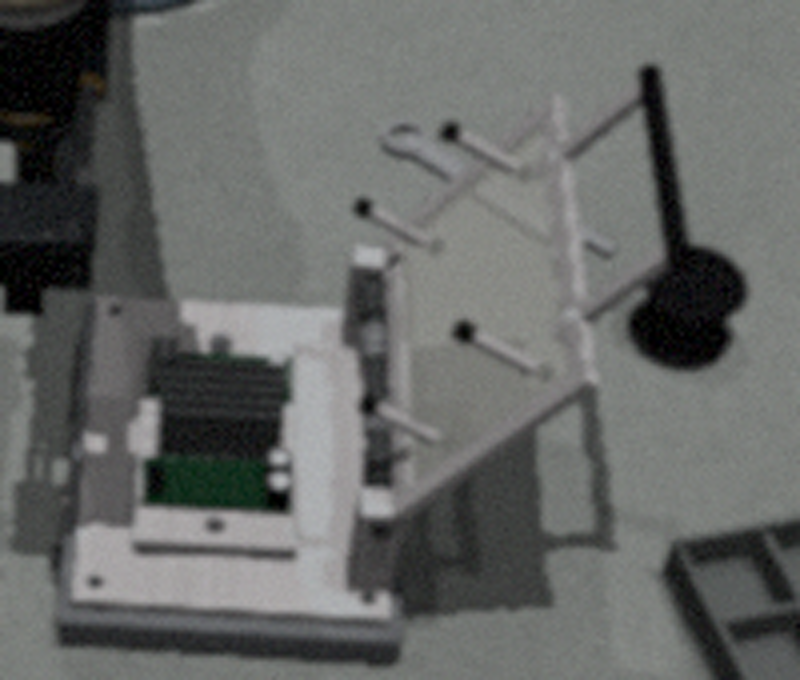

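View pics/d6c.png

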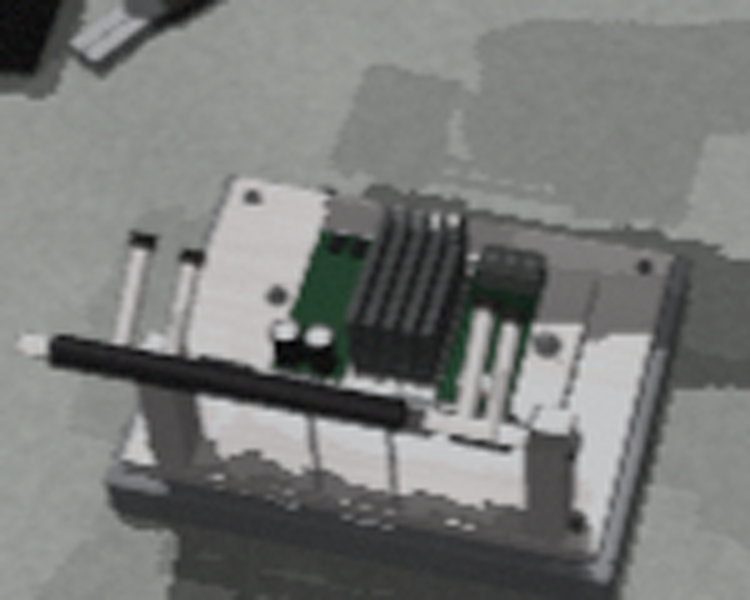

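Seated: both pins show through the holes, round at wrist (229,92) and diamond at (402,93), with the plate flat on the deck in the scene and side views. Next the lid bar: scene ≈(462,167)–(471,216), side ≈(220,279)–(291,292).

```bash
cat >> h.py <<'E'
t_=np.deg2rad(.9);E=np.array([np.cos(t_),np.sin(t_),0]);N=np.array([-np.sin(t_),np.cos(t_),0]);Cf=np.array([.5256,.0943,0])
def bar(a,s=0,r=.215):
    return Cf+N*(.085-r*np.cos(a))+np.array([0,0,.104+r*np.sin(a)])+E*s
E
python3 - <<'E'
from h import *
from plant import robot
cs=robot.calibration('scene');cd=robot.calibration('side')
for s in(-.065,0,.065): print(bar(2.15,s),proj(cs,bar(2.15,s)),proj(cd,bar(2.15,s)))
o=robot.get_obs()
print(need(o,bar(2.15)+[0,0,.06],np.deg2rad(90.9)),need(o,bar(2.15)+[0,0,.06],np.deg2rad(-89.1)))
E
```

```text
[0.45742443 0.29593592 0.28393324] [[461.99593824 168.20097942]] [[292.00759477 292.51288829]]
[0.52241641 0.29695689 0.28393324] [[465.68512397 190.7902072 ]] [[256.4431184 285.7340568]]
[0.58740839 0.29797787 0.28393324] [[469.71307247 215.3526893 ]] [[221.58578237 279.10911742]]
(array([-14.98,   0.14, -30.98]), array([-1.5641e+00, -6.0000e-04, -2.0000e-04])) (array([-14.98,   0.14, -30.98]), array([ 1.5775e+00, -2.0000e-04,  6.0000e-04]))
```

arm_command(plan=[{"delta_pos": [-5, 0, 0], "twist": [0, 0, 0], "claw": 5}, {"delta_pos": [-10, 0, 0], "twist": [-0.16, 0, 0], "claw": 5}, {"delta_pos": [-15, 0, -2], "twist": [-0.32, 0, 0], "claw": 5}, {"delta_pos": [-15, 0, -5], "twist": [-0.48, 0, 0], "claw": 5}, {"delta_pos": [-15, 0, -9], "twist": [-0.64, 0, 0], "claw": 5}, {"delta_pos": [-15, 0, -13], "twist": [-0.8, 0, 0], "claw": 5}, {"delta_pos": [-15, 0, -17], "twist": [-0.96, 0, 0], "claw": 5}, {"delta_pos": [-15, 0.1, -21], "twist": [-1.12, 0, 0], "claw": 5}, {"delta_pos": [-15, 0.1, -25], "twist": [-1.28, 0, 0], "claw": 5}, {"delta_pos": [-15, 0.1, -29], "twist": [-1.44, 0, 0], "claw": 5}, {"delta_pos": [-15, 0.1, -31], "twist": [-1.564, 0, 0], "claw": 5}, {"delta_pos": [-15, 0.1, -31], "twist": [-1.564, 0, 0], "claw": 5}, {"delta_pos": [-15, 0.1, -31], "twist": [-1.564, 0, 0], "claw": 5}])

```text
time: 14.6
position: [0.523, 0.295, 0.3437]
tool_rot: [0.707, -0.004, 0.707, 0.003]
wrist_force: [0.4, -0.5, 0.2]
opening: 0.0499
```

```bash
python3 - <<'E'
from h import *
from plant import robot
o=robot.get_obs();print(o['time'],o['position'],o['qpos'].round(2))
print(need(o,bar(2.15)+[0,0,-.017],np.deg2rad(90.9)))
im=robot.capture('wrist');cv2.imwrite('pics/w7.png',im)
E
```

```text
14.6 [0.52297457 0.29499044 0.34374355] [ 0.1   0.41 -0.96  1.51  0.34  1.4   0.7 ]
(array([ 7.68,  0.21, -0.05]), array([-0.0048, -0.0003,  0.0011]))
```

View pics/w7.png

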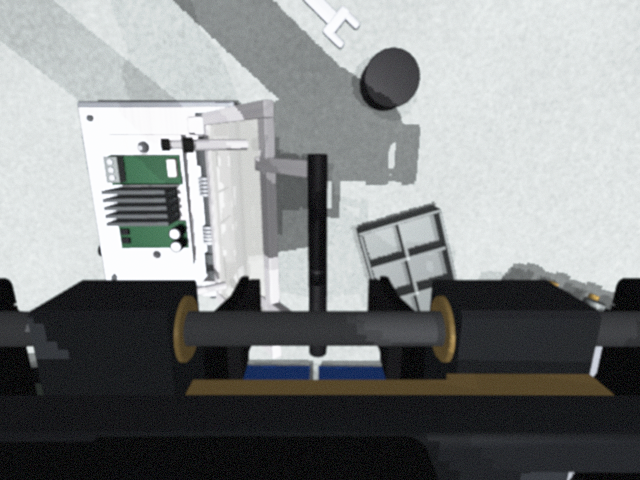

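Bar runs down column ≈317, midway between the fingers (251 and 383). Descending and gripping.

arm_command(plan=[{"delta_pos": [2.5, 0.1, 0], "twist": [0, 0, 0], "claw": 5}, {"delta_pos": [5, 0.1, 0], "twist": [0, 0, 0], "claw": 5}, {"delta_pos": [7, 0.1, 0], "twist": [0, 0, 0], "claw": 5}, {"delta_pos": [7.7, 0.1, 0], "twist": [0, 0, 0], "claw": 5}, {"delta_pos": [7.7, 0.1, 0], "twist": [0, 0, 0], "claw": 4}, {"delta_pos": [7.7, 0.1, 0], "twist": [0, 0, 0], "claw": 3}, {"delta_pos": [7.7, 0.1, 0], "twist": [0, 0, 0], "claw": 2}, {"delta_pos": [7.7, 0.1, 0], "twist": [0, 0, 0], "claw": 1}, {"delta_pos": [7.7, 0.1, 0], "twist": [0, 0, 0], "claw": 0}, {"delta_pos": [7.7, 0.1, 0], "twist": [0, 0, 0], "claw": 0}, {"delta_pos": [7.7, 0.1, 0], "twist": [0, 0, 0], "claw": 0}])

```text
time: 16.02
position: [0.5229, 0.297, 0.2673]
tool_rot: [0.707, -0.005, 0.707, 0.005]
wrist_force: [0.6, 0.7, 1.2]
opening: 0.011
```

```bash
python3 - <<'E'
from h import *
from plant import robot
o=robot.get_obs();print(o['time'],o['position'],o['wrist_force'],o['opening'])
T=Rq(o['tool_rot']).as_matrix()
b=bar(2.15)
for a in (2.15,2.05,1.95,1.85,1.75,1.65,1.55,1.45,1.35,1.25,1.15,1.05,.95,.85,.75,.65,.55,.45,.35,.25,.15,.1,.05,0): print(a,((bar(a)-b)@T*100).round(2))
E
```

```text
16.025 [0.52288186 0.29700889 0.26727643] [0.56839487 0.6865539  1.19729334] 0.011030506830858834
2.15 [0. 0. 0.]
2.05 [-1.09 -1.85  0.  ]
1.95 [-1.98 -3.81  0.01]
1.85 [-2.68 -5.84  0.02]
1.75 [-3.17 -7.93  0.02]
1.65 [ -3.44 -10.07   0.03]
1.55 [ -3.51 -12.21   0.03]
1.45 [ -3.36 -14.36   0.04]
1.35 [ -2.99 -16.48   0.04]
1.25 [ -2.42 -18.55   0.05]
1.15 [ -1.64 -20.55   0.05]
1.05 [ -0.67 -22.47   0.05]
0.95 [  0.5  -24.27   0.06]
0.85 [  1.83 -25.96   0.06]
0.75 [  3.33 -27.5    0.06]
0.65 [  4.97 -28.89   0.07]
0.55 [  6.74 -30.1    0.07]
0.45 [  8.63 -31.13   0.07]
0.35 [ 10.61 -31.97   0.07]
0.25 [ 12.66 -32.6    0.07]
0.15 [ 14.77 -33.03   0.07]
0.1 [ 15.83 -33.17   0.07]
0.05 [ 16.91 -33.25   0.07]
0 [ 17.98 -33.28   0.07]
```

Bar gripped (opening 11 mm). Moving it along the hinge arc, first part 2.15→1.65.

arm_command(plan=[{"delta_pos": [-0.56, -0.92, 0], "twist": [0, 0, 0], "claw": 0}, {"delta_pos": [-1.09, -1.85, 0], "twist": [0, 0, 0], "claw": 0}, {"delta_pos": [-1.55, -2.82, 0], "twist": [0, 0, 0], "claw": 0}, {"delta_pos": [-1.98, -3.81, 0], "twist": [0, 0, 0], "claw": 0}, {"delta_pos": [-2.35, -4.81, 0], "twist": [0, 0, 0], "claw": 0}, {"delta_pos": [-2.68, -5.84, 0], "twist": [0, 0, 0], "claw": 0}, {"delta_pos": [-2.95, -6.88, 0], "twist": [0, 0, 0], "claw": 0}, {"delta_pos": [-3.17, -7.93, 0], "twist": [0, 0, 0], "claw": 0}, {"delta_pos": [-3.33, -9, 0], "twist": [0, 0, 0], "claw": 0}, {"delta_pos": [-3.44, -10.07, 0], "twist": [0, 0, 0], "claw": 0}])

```text
time: 17.27
position: [0.5242, 0.1949, 0.3012]
tool_rot: [0.707, -0.005, 0.707, 0.004]
wrist_force: [1.2, 0.2, -1.3]
opening: 0.0109
```

```bash
python3 - <<'E'
from h import *
from plant import robot
o=robot.get_obs();print(o['time'],o['position'],o['wrist_force'],o['moment'],o['opening'],o['qpos'].round(2),bar(1.65))
d=robot.capture('side');cv2.imwrite('pics/d8.png',d)
E
```

```text
17.275 [0.52418258 0.19492289 0.30123778] [ 1.1573188   0.15999217 -1.315837  ] [ 0.51032626 -0.50009016  0.02052   ] 0.010883157362688906 [ 0.31  0.36 -0.97  1.67  0.31  1.28  0.87] [0.52399768 0.19629841 0.31832598]
```

View pics/d8.png

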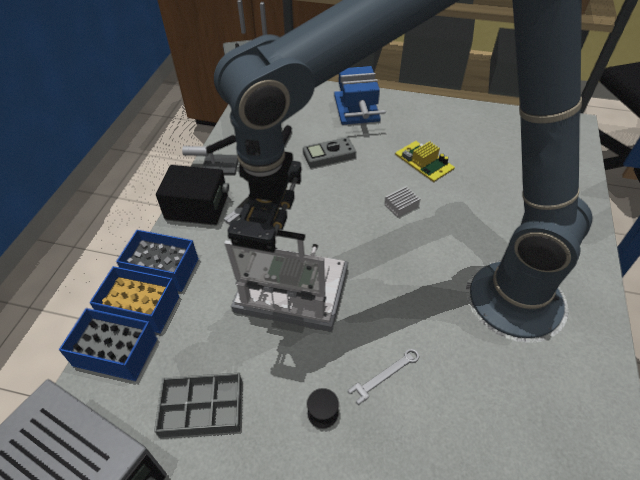

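The lid is following, near upright, with the bar held at ≈(270,235). Continuing.

arm_command(plan=[{"delta_pos": [-0.06, -1.07, 0], "twist": [0, 0, 0], "claw": 0}, {"delta_pos": [-0.07, -2.14, 0], "twist": [0, 0, 0], "claw": 0}, {"delta_pos": [0.02, -3.22, 0], "twist": [0, 0, 0], "claw": 0}, {"delta_pos": [0.08, -4.29, 0], "twist": [0, 0, 0], "claw": 0}, {"delta_pos": [0.25, -5.36, 0], "twist": [0, 0, 0], "claw": 0}, {"delta_pos": [0.45, -6.41, 0], "twist": [0, 0, 0], "claw": 0}, {"delta_pos": [0.71, -7.46, 0], "twist": [0, 0, 0], "claw": 0}, {"delta_pos": [1.02, -8.48, 0], "twist": [0, 0, 0], "claw": 0}, {"delta_pos": [1.39, -9.5, 0], "twist": [0, 0, 0], "claw": 0}, {"delta_pos": [1.8, -10.48, 0], "twist": [0, 0, 0], "claw": 0}, {"delta_pos": [2.27, -11.46, 0], "twist": [0, 0, 0], "claw": 0}, {"delta_pos": [2.77, -12.4, 0], "twist": [0, 0, 0], "claw": 0}, {"delta_pos": [3.34, -13.32, 0], "twist": [0, 0, 0], "claw": 0}, {"delta_pos": [3.94, -14.2, 0], "twist": [0, 0, 0], "claw": 0}])

```text
time: 19.08
position: [0.5256, 0.0534, 0.2614]
tool_rot: [0.707, -0.005, 0.707, 0.005]
wrist_force: [-3.0, -0.9, -1.0]
opening: 0.011
```

```bash
python3 - <<'E'
from h import *
from plant import robot
o=robot.get_obs();print(o['time'],o['position'],o['wrist_force'],o['moment'],o['opening'],o['qpos'].round(2),bar(.95))
T=Rq(o['tool_rot']).as_matrix()
print(bar(.95)-o['position'])
for a in np.arange(.9,-.051,-.05): print(round(a,2),((bar(a)-bar(.95))@T*100).round(2))
E
```

```text
19.075 [0.5256001  0.05338628 0.26140399] [-3.03281576 -0.93350244 -1.03463062] [0.11750681 0.42986204 0.01847435] 0.011043837946566519 [ 0.58  0.33 -0.94  1.79  0.29  1.17  1.13] [0.52622926 0.05424308 0.27888433]
[0.00062917 0.0008568  0.01748034]
0.9 [ 0.65 -0.86  0.  ]
0.85 [ 1.34 -1.68  0.01]
0.8 [ 2.07 -2.47  0.01]
0.75 [ 2.83 -3.22  0.01]
0.7 [ 3.64 -3.94  0.01]
0.65 [ 4.48 -4.61  0.02]
0.6 [ 5.35 -5.24  0.02]
0.55 [ 6.25 -5.82  0.02]
0.5 [ 7.18 -6.36  0.02]
0.45 [ 8.14 -6.85  0.03]
0.4 [ 9.12 -7.29  0.03]
0.35 [10.12 -7.69  0.03]
0.3 [11.14 -8.03  0.03]
0.25 [12.17 -8.32  0.03]
0.2 [13.22 -8.56  0.04]
0.15 [14.28 -8.75  0.04]
0.1 [15.34 -8.88  0.04]
0.05 [16.42 -8.96  0.04]
-0.0 [17.49 -8.99  0.04]
-0.05 [18.57 -8.96  0.04]
```

arm_command(plan=[{"delta_pos": [0.65, -0.86, 0], "twist": [0, 0, 0], "claw": 0}, {"delta_pos": [1.34, -1.68, 0], "twist": [0, 0, 0], "claw": 0}, {"delta_pos": [2.07, -2.47, 0], "twist": [0, 0, 0], "claw": 0}, {"delta_pos": [2.83, -3.22, 0], "twist": [0, 0, 0], "claw": 0}, {"delta_pos": [3.64, -3.94, 0], "twist": [0, 0, 0], "claw": 0}, {"delta_pos": [4.48, -4.61, 0], "twist": [0, 0, 0], "claw": 0}, {"delta_pos": [5.35, -5.24, 0], "twist": [0, 0, 0], "claw": 0}, {"delta_pos": [6.25, -5.82, 0], "twist": [0, 0, 0], "claw": 0}, {"delta_pos": [7.18, -6.36, 0], "twist": [0, 0, 0], "claw": 0}, {"delta_pos": [8.14, -6.85, 0], "twist": [0, 0, 0], "claw": 0}, {"delta_pos": [9.12, -7.29, 0], "twist": [0, 0, 0], "claw": 0}, {"delta_pos": [10.12, -7.69, 0], "twist": [0, 0, 0], "claw": 0}, {"delta_pos": [11.14, -8.03, 0], "twist": [0, 0, 0], "claw": 0}, {"delta_pos": [12.17, -8.32, 0], "twist": [0, 0, 0], "claw": 0}, {"delta_pos": [13.22, -8.56, 0], "twist": [0, 0, 0], "claw": 0}, {"delta_pos": [14.28, -8.75, 0], "twist": [0, 0, 0], "claw": 0}, {"delta_pos": [14.28, -8.75, 0], "twist": [0, 0, 0], "claw": 0}])

```text
time: 21.2
position: [0.5272, -0.0336, 0.1185]
tool_rot: [0.707, -0.005, 0.707, 0.005]
wrist_force: [-3.4, -2.2, -3.1]
opening: 0.0111
```

```bash
python3 - <<'E'
from h import *
from plant import robot
o=robot.get_obs();print(o['time'],o['position'],o['wrist_force'],o['moment'],o['opening'],o['qpos'].round(2))
print(bar(.15)-o['position'],bar(.15))
E
```

```text
21.2 [ 0.52717922 -0.03362417  0.11848512] [-3.35586314 -2.19956437 -3.07524814] [-0.28937444  0.71843166  0.01913918] 0.011067067981281655 [ 0.63  0.48 -0.83  1.95  0.45  0.9   1.15]
[0.00042481 0.00035413 0.01764408] [ 0.52760403 -0.03327004  0.1361292 ]
```

arm_command(plan=[{"delta_pos": [0.4, -0.06, 0], "twist": [0, 0, 0], "claw": 0}, {"delta_pos": [0.8, -0.11, 0], "twist": [0, 0, 0], "claw": 0}, {"delta_pos": [1.2, -0.15, 0], "twist": [0, 0, 0], "claw": 0}, {"delta_pos": [1.6, -0.18, 0], "twist": [0, 0, 0], "claw": 0}, {"delta_pos": [2, -0.2, 0], "twist": [0, 0, 0], "claw": 0}, {"delta_pos": [2.3, -0.22, 0], "twist": [0, 0, 0], "claw": 0}, {"delta_pos": [2.6, -0.23, 0], "twist": [0, 0, 0], "claw": 0}, {"delta_pos": [2.8, -0.24, 0], "twist": [0, 0, 0], "claw": 0}, {"delta_pos": [3.0, -0.24, 0], "twist": [0, 0, 0], "claw": 0}, {"delta_pos": [3.1, -0.24, 0], "twist": [0, 0, 0], "claw": 0}, {"delta_pos": [3.2, -0.24, 0], "twist": [0, 0, 0], "claw": 0}, {"delta_pos": [3.2, -0.24, 0], "twist": [0, 0, 0], "claw": 0}])

```text
time: 22.7
position: [0.5273, -0.0358, 0.0886]
tool_rot: [0.707, -0.005, 0.707, 0.004]
wrist_force: [-8.1, -2.6, 7.8]
opening: 0.011
```

```bash
python3 - <<'E'
from h import *
from plant import robot
o=robot.get_obs();print(o['time'],o['position'],o['wrist_force'],o['moment'],o['opening'],o['qpos'].round(2))
print(bar(0)-o['position'])
d=robot.capture('side');cv2.imwrite('pics/d9.png',d);crop(d,200,170,180,150,4,'pics/d9c.png')
E
```

```text
22.7 [ 0.52734424 -0.03577243  0.08864383] [-8.05327914 -2.62012034  7.80517851] [-0.28249729  1.62932883 -0.03095813] 0.010957740465932807 [ 0.6   0.52 -0.8   1.98  0.5   0.85  1.12]
[2.97707438e-04 8.84700638e-05 1.53561725e-02]
```

View pics/d9c.png

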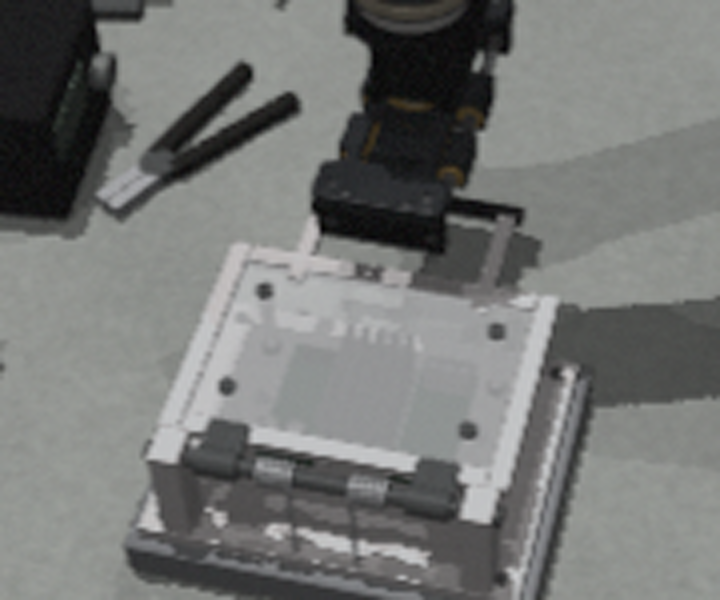

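Lid looks level with the bar at crop ≈(515,210), but contact came ~2 mm early (8 N up). Pressing a little further to see whether it's the end stop.

arm_command(plan=[{"delta_pos": [0.1, 0, 0], "twist": [0, 0, 0], "claw": 0}, {"delta_pos": [0.2, 0, 0], "twist": [0, 0, 0], "claw": 0}, {"delta_pos": [0.2, 0, 0], "twist": [0, 0, 0], "claw": 0}])

```text
time: 23.12
position: [0.5274, -0.0358, 0.0883]
tool_rot: [0.707, -0.006, 0.707, 0.003]
wrist_force: [-12.8, -2.9, 22.3]
opening: 0.0112
```

```bash
python3 - <<'E'
from h import *
from plant import robot
o=robot.get_obs();print(o['time'],o['position'],o['wrist_force'],o['opening'])
E
```

```text
23.125 [ 0.52739813 -0.03580409  0.08825176] [-12.82570235  -2.86696181  22.25158937] 0.011184159919528276
```

Hard stop (22 N, no further travel). Relaxing, opening and backing off upward.

arm_command(plan=[{"delta_pos": [0, 0, 0], "twist": [0, 0, 0], "claw": 0}, {"delta_pos": [0, 0, 0], "twist": [0, 0, 0], "claw": 1.5}, {"delta_pos": [0, 0, 0], "twist": [0, 0, 0], "claw": 2.5}, {"delta_pos": [0, 0, 0], "twist": [0, 0, 0], "claw": 4}, {"delta_pos": [0, 0, 0], "twist": [0, 0, 0], "claw": 4}, {"delta_pos": [0, 0, 0], "twist": [0, 0, 0], "claw": 4}, {"delta_pos": [-1.5, 0, 0], "twist": [0, 0, 0], "claw": 4}, {"delta_pos": [-4, 0, 0], "twist": [0, 0, 0], "claw": 4}, {"delta_pos": [-8, 0, 0], "twist": [0, 0, 0], "claw": 4}, {"delta_pos": [-12, -2, 0], "twist": [0, 0, 0], "claw": 4}, {"delta_pos": [-14, -6, 0], "twist": [0, 0, 0], "claw": 4}, {"delta_pos": [-14, -10, 0], "twist": [0, 0, 0], "claw": 4}, {"delta_pos": [-14, -14, 0], "twist": [0, 0, 0], "claw": 4}, {"delta_pos": [-14, -14, 0], "twist": [0, 0, 0], "claw": 4}])

```text
time: 24.88
position: [0.5287, -0.1799, 0.2257]
tool_rot: [0.707, -0.003, 0.707, 0.002]
wrist_force: [-0.3, 0.8, 0.5]
opening: 0.0407
```

```bash
python3 - <<'E'
from h import *
from plant import robot
o=robot.get_obs();print(o['time'],o['position'],o['wrist_force'],o['opening'])
d=robot.capture('side');cv2.imwrite('pics/d10.png',d);s=robot.capture('scene');cv2.imwrite('pics/s10.png',s)
x,y=280,160
crop(s,x,y,160,150,5,'pics/s10c.png');crop(d,210,190,160,120,5,'pics/d10c.png')
cs=robot.calibration('scene');cd=robot.calibration('side')
for a in(0,.03):
  P=np.array([bar(a,-.065),bar(a,.065)])
  print(a,'scene crop',(proj(cs,P)-[x,y])*5+2,'side crop',(proj(cd,P)-[210,190])*5+2)
E
```

```text
24.875 [ 0.52872128 -0.17994399  0.22572511] [-0.29845243  0.75423566  0.48259949] 0.040672159039528546
0 scene crop [[104.79545495 300.83825635]
 [ 77.22229139 522.45726356]] side crop [[608.48276492 170.06439954]
 [351.33953243 126.83199594]]
0.03 scene crop [[104.62807412 291.49265873]
 [ 76.91964826 513.39808985]] side crop [[608.58972681 161.28302576]
 [350.4023608  118.00983218]]
```

View pics/s10c.png

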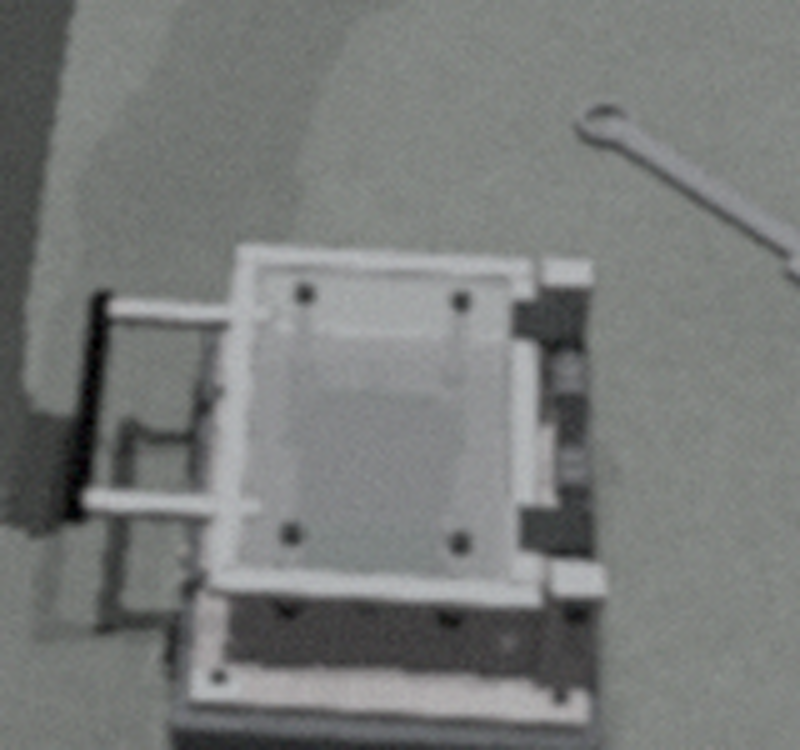

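View pics/d10c.png

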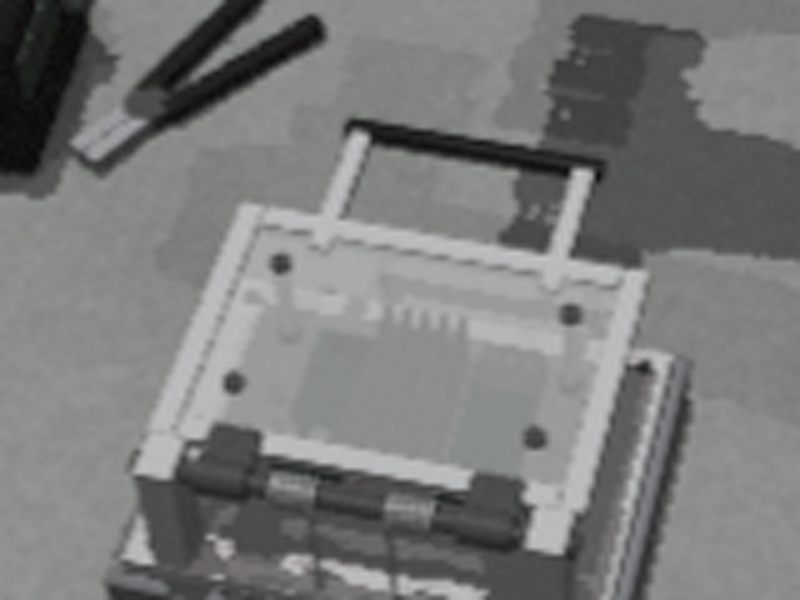

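Bar ends: scene crop (102,293)–(75,520), side crop (350,126)–(605,166). These fit a lid angle between 0 and ~0.01 rad. The lid is released and level; I'll check the bar height by touching its top with shut fingertips (a fully closed lid gives 0.110), which also presses it home.

```bash
python3 - <<'E'
from h import *
from plant import robot
o=robot.get_obs();print(need(o,bar(0)+[0,0,.016],np.deg2rad(90.9)))
E
```

```text
(array([10.6 , 13.97,  0.02]), array([-0.0028,  0.0009, -0.0005]))
```

arm_command(plan=[{"delta_pos": [0, 4, 0], "twist": [0, 0, 0], "claw": 0}, {"delta_pos": [2, 8, 0], "twist": [0, 0, 0], "claw": 0}, {"delta_pos": [5, 12, 0], "twist": [0, 0, 0], "claw": 0}, {"delta_pos": [8, 14, 0], "twist": [0, 0, 0], "claw": 0}, {"delta_pos": [10, 14, 0], "twist": [0, 0, 0], "claw": 0}, {"delta_pos": [10.6, 14, 0], "twist": [0, 0, 0], "claw": 0}, {"delta_pos": [10.6, 14, 0], "twist": [0, 0, 0], "claw": 0}, {"delta_pos": [10.6, 14, 0], "twist": [0, 0, 0], "claw": 0}])

```text
time: 25.98
position: [0.528, -0.0366, 0.1201]
tool_rot: [0.708, -0.004, 0.706, 0.004]
wrist_force: [-0.6, 0.4, -0.2]
opening: 0.0008
```

```bash
python3 - <<'E'
from plant import robot
o=robot.get_obs();print(o['time'],o['position'],o['wrist_force'],o['opening'])
E
```

```text
25.975 [ 0.52801886 -0.03657794  0.12011723] [-0.58896591  0.44120794 -0.19802909] 0.0007834443705277039
```

arm_command(plan=[{"delta_pos": [0.4, 0, 0], "twist": [0, 0, 0], "claw": 0}, {"delta_pos": [0.8, 0, 0], "twist": [0, 0, 0], "claw": 0}, {"delta_pos": [1.0, 0, 0], "twist": [0, 0, 0], "claw": 0}, {"delta_pos": [1.1, 0, 0], "twist": [0, 0, 0], "claw": 0}, {"delta_pos": [1.1, 0, 0], "twist": [0, 0, 0], "claw": 0}])

```text
time: 26.6
position: [0.5273, -0.0361, 0.1099]
tool_rot: [0.707, -0.005, 0.707, 0.004]
wrist_force: [-4.8, -1.2, 13.8]
opening: 0.0005
```

```bash
python3 - <<'E'
from plant import robot
o=robot.get_obs();print(o['time'],o['position'],o['wrist_force'],o['opening'])
E
```

```text
26.6 [ 0.52729694 -0.03605672  0.10989215] [-4.75622119 -1.18400947 13.82264087] 0.00045225743197038087
```

Contact at z=0.1099 under 14 N, against 0.110 nominal, so the lid is fully closed. Retreating and taking a last look.

arm_command(plan=[{"delta_pos": [-1, 0, 0], "twist": [0, 0, 0], "claw": 0}, {"delta_pos": [-4, 0, 0], "twist": [0, 0, 0], "claw": 0}, {"delta_pos": [-8, -2, 0], "twist": [0, 0, 0], "claw": 0}, {"delta_pos": [-11, -6, 0], "twist": [0, 0, 0], "claw": 0}, {"delta_pos": [-11, -11, 0], "twist": [0, 0, 0], "claw": 0}, {"delta_pos": [-11, -15, 0], "twist": [0, 0, 0], "claw": 0}, {"delta_pos": [-11, -15, 0], "twist": [0, 0, 0], "claw": 0}, {"delta_pos": [-11, -15, 0], "twist": [0, 0, 0], "claw": 0}])

```text
time: 27.6
position: [0.5292, -0.1848, 0.2182]
tool_rot: [0.707, -0.005, 0.707, 0.005]
wrist_force: [-0.1, 1.4, -0.1]
opening: 0.0005
```

```bash
python3 - <<'E'
from h import *
from plant import robot
o=robot.get_obs();print(o['time'],o['position'],o['wrist_force'],o['joint_vel'].round(3))
d=robot.capture('side');cv2.imwrite('pics/d11.png',d)
E
```

```text
27.6 [ 0.52916359 -0.18480566  0.21822184] [-0.05442317  1.3756189  -0.08250811] [-0.017 -0.007 -0.019  0.006  0.001  0.001  0.001]
```

View pics/d11.png

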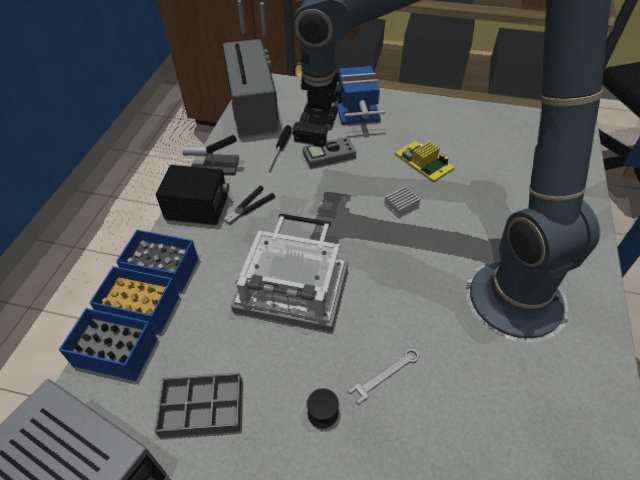

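The lid is closed over the module at ≈(290,265), the bystanders are where they were, and the arm is clear.

```bash
python3 -c "
from plant import robot
print(robot.job_done())"
```

```text
the job is handed in; nothing more can be done
None
```

I loaded the module onto its pins, closed the lid by its bar and handed the job in at about 28 s. I never felt the lid slam, and nothing else on the bench looks moved.

**Module:** I gripped it by its heat sink and lowered it onto the pins with almost no contact force. I then pressed it to a firm stop at tool height 0.0576 m (expected 0.0577). After letting go, the images showed both pins through the right holes and the plate flat.

**Lid:** I drew the bar along the hinge arc in the grip and pressed it down to a hard stop before releasing.

**Disagreeing checks:** While I held the bar, the tool height suggested it was about 2 mm high, and the camera fits gave a lid angle between 0 and about 0.01 rad. Touching the bar's top with shut fingertips then read 0.1099 m, against 0.110 m for a fully closed lid. I took that as the deciding check; the tool was touching nothing when I handed in.

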